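# Put away the spacing bars, block and roller trucks after a print job

## Task

Put the five dark steel parts lying about on the bench (two long spacing bars, one square spacing block, two round roller trucks) away into the wooden trays, each into the tray whose ledge shows a fixed sample of its kind. Set them down rather than dropping them, each lying flat on the tray floor, right side up and not on top of another; leave the T-shaped key where it lies.

Things in the scene. Friction and masses are not known exactly. Their poses are not given: they have to be found in the camera images.
- bar_1: Solid dark steel spacing bar, 80 mm long (own x) x 20 mm wide (own y) x 23 mm high, lying flat on the bench at any yaw, three dark recesses in its top. Origin at the centre of its underside, z up. About 65 to 125 g. One of two alike.
- bar_2: Solid dark steel spacing bar, 80 mm long (own x) x 20 mm wide (own y) x 23 mm high, lying flat on the bench at any yaw, three dark recesses in its top. Origin at the centre of its underside, z up. About 65 to 125 g. One of two alike.
- truck_1: Roller truck: solid dark steel wheel lying flat, 40 mm diameter and 22 mm high, with a raised hub 22 mm in diameter on top reaching 26.5 mm, dark bore in the middle. Origin at the centre of its underside, z up. About 50 to 100 g. One of two alike.
- truck_2: Roller truck: solid dark steel wheel lying flat, 40 mm diameter and 22 mm high, with a raised hub 22 mm in diameter on top reaching 26.5 mm, dark bore in the middle. Origin at the centre of its underside, z up. About 50 to 100 g. One of two alike.
- block_1: Spacing block: solid dark steel square block 36 x 36 mm and 23 mm high, four small dark square recesses in its top. Origin at the centre of its underside, z up. About 40 to 75 g. The only loose one.
- key: T-shaped bright steel quoin key lying flat, about 72 mm long (own x) with a 46 mm crossbar at its -x end, 9 mm thick. Origin near the middle of its length, on its underside. Loose; it stays where it is.
- bar_tray: Fixed wooden tray whose sample is a spacing bar lying along tray y; the trays are otherwise alike and change places. Origin on the bench under the compartment's centre. Compartment 100 (own x, -50 to 50) x 140 mm (y), floor 4 mm above the bench, walls 5 mm thick, 22 mm high. At x 50 to 95 mm (away from the robot) a solid ledge, 22 mm high; sample fixed on it at x = 74.5, top at 49 mm. Yaw within 9 degrees.
- truck_tray: Fixed wooden tray whose sample is a roller truck; the trays are otherwise alike and change places. Origin on the bench under the compartment's centre. Compartment 100 (own x, -50 to 50) x 140 mm (y), floor 4 mm above the bench, walls 5 mm thick, 22 mm high. At x 50 to 95 mm (away from the robot) a solid ledge, 22 mm high; sample fixed on it at x = 74.5, top at 49 mm. Yaw within 9 degrees.
- block_tray: Fixed wooden tray whose sample is a square spacing block; the trays are otherwise alike and change places. Origin on the bench under the compartment's centre. Compartment 100 (own x, -50 to 50) x 140 mm (y), floor 4 mm above the bench, walls 5 mm thick, 22 mm high. At x 50 to 95 mm (away from the robot) a solid ledge, 22 mm high; sample fixed on it at x = 74.5, top at 49 mm. Yaw within 9 degrees.
Mind the look-alikes: they are no part of the job. What is shaped like the truck_2 but orange or pink is not meant.

How it is judged:
At the end, for the whole second after the job is handed in: Each bar, truck and block is in the tray with its kind's sample: centre over the compartment floor (within 50 mm in tray x, 70 mm in y), underside under 8 mm above the bench, right side up and level within 0.12 rad, released, at rest; the key within 30 mm of its start (x of bar_1 in the frame of bar_tray between -0.05 and 0.05 m and y of bar_1 in the frame of bar_tray between -0.07 and 0.07 m and z of each of bar_1, bar_2 in the frame of bar_tray below 0.008 m and angle between each of bar_1, bar_2, truck_1, truck_2, block_1's own z axis and vertical below 0.12 rad and linear speed of each of bar_1, bar_2, truck_1, truck_2, block_1 below 0.02 m/s and angular speed of each of bar_1, bar_2, truck_1, truck_2, block_1 below 0.2 rad/s and contact force between the fingers and bar_1 below 0.05 N and x of bar_2 in the frame of bar_tray between -0.05 and 0.05 m and y of bar_2 in the frame of bar_tray between -0.07 and 0.07 m and contact force between the fingers and bar_2 below 0.05 N and x of truck_1 in the frame of truck_tray between -0.05 and 0.05 m and y of truck_1 in the frame of truck_tray between -0.07 and 0.07 m and z of each of truck_1, truck_2 in the frame of truck_tray below 0.008 m and contact force between the fingers and truck_1 below 0.05 N and x of truck_2 in the frame of truck_tray between -0.05 and 0.05 m and y of truck_2 in the frame of truck_tray between -0.07 and 0.07 m and contact force between the fingers and truck_2 below 0.05 N and x of block_1 in the frame of block_tray between -0.05 and 0.05 m and y of block_1 in the frame of block_tray between -0.07 and 0.07 m and z of block_1 in the frame of block_tray below 0.008 m and contact force between the fingers and block_1 below 0.05 N and distance of key from where it was at the start of the episode below 0.03 m); the robot touches nothing.
It fails at once if a part is dropped or thrown: it moves faster than 0.8 m/s while the fingers do not touch it (a fall of more than about 3 cm) ((linear speed of bar_1 above 0.8 m/s and contact force between the fingers and bar_1 below 0.01 N) or (linear speed of bar_2 above 0.8 m/s and contact force between the fingers and bar_2 below 0.01 N) or (linear speed of truck_1 above 0.8 m/s and contact force between the fingers and truck_1 below 0.01 N) or (linear speed of truck_2 above 0.8 m/s and contact force between the fingers and truck_2 below 0.01 N) or (linear speed of block_1 above 0.8 m/s and contact force between the fingers and block_1 below 0.01 N)).
It fails at once if the T-shaped key is shifted by more than 30 mm (distance of key from where it was at the start of the episode above 0.03 m).
It also fails if it takes over 131 s, if anything falls off the work surface, if the arm or the gripper's body presses on something with over 40 N, if the wrist force passes 120 N, or if a joint passes its speed limit or range.

## Robot

A 6-joint arm with a two-finger parallel gripper is mounted at the origin on the work surface. World frame = base frame: x ahead of the robot, y to its left, z up, the work surface at z = 0. Lengths are in m, angles in rad, forces in N, time in s.
With the tool pointing down it reaches from about 0.35 to 0.975 m from the base axis. Payload 4.9 kg.
Tool frame: the origin (TCP) lies at the very end of the fingers, on their centre line; the grasp point (between the pads) lies 19 mm behind it; y points along the fingers, z is the direction in which the jaws open and shut, and the axes are right-handed (so a half turn about y gives the same grasp; the last joint's range is limited). The gripper opens to 85 mm and grips with 20 to 120 N. Pads are 22 mm wide; open, the fingers measure 114 mm over their backs; the gripper's body (76 mm by 85 mm) begins 54 mm behind the grasp point. The pads swing forward as they close: fully open they stand 13 mm farther back than shut.
Start: joints at [-0.119, 0.053, 1.613, -0, 1.476, -0.119], TCP at [0.625, 0, 0.231] pointing down, gripper open.
Joint ranges: [-3.01, 3.01], [-1.01, 2.22], [0.06, 2.58], [-1.02, 4.17], [0.09, 2.62], [-3.14, 3.14]. Speed limits (rad/s): [2.57, 2.57, 3.14, 3.14, 3.14, 3.14].

## Interface

Orientations are given as a rotation vector (axis times angle).
In Python, from station import ctrl gives the robot as it stands.
- The arm moves only by the tool arm_command, never from a script. Its argument "steps" is a list of rows, each a list of 3 entries, a list of its own where there are three numbers: the shift along the tool's x, y, z in m, then the turn, a rotation vector about the tool's x, y, z in degrees, then the opening, from 0 (shut) to 1 (fully open). In form: [[[dx, dy, dz], [ax, ay, az], gripper], ...]. A call has 1 to 5 rows; each row is the pose to reach, as a shift and turn from the pose measured when the call began, along the tool's axes at that moment; what a row does not reach only later rows make up. A row lasts 1/10 s, in which the tool goes at most 50 mm and 8.59 degrees, less where a joint would pass 70% of its speed; a pose out of reach is approached as far as the arm can. A call with a gripper value outside its range is refused whole. The fingers move at their own pace and stop on an object; "force" is the grip in N (left out, the last holds). Time passes only in rows, so rows that repeat a pose let the fingers close. It gives the time, the measured TCP pose, the force and the opening at its end, in the units of the state.
- ctrl.get_obs(): the state, without advancing time (a new reading comes with each control period).
- ctrl.get_image(name): name is "scene" or "side" or "wrist"; returns a dict with "img" (384x512x3 uint8, red, green, blue), "camera_matrix" (3x3 intrinsics, pixels), "k1" (the pictures are not rectified: a ray, as slopes to the right and down, at radius r is drawn at 1 + k1 r^2 times it, then the intrinsics apply), "world_from_camera" (4x4, takes a point from camera to world coordinates). Camera axes: x right, y up, looking along -z (the intrinsics and any distortion apply to the point x, -y, -z); pixel columns grow to the right and rows downward; lengths in m; the calibration is good to about 2 mm. A picture is of the moment at which its call begins. There is no depth.
- ctrl.finish_job(): hands the job in, once; it reports no verdict.
Trained networks look in a picture, given as the dict that the camera call returned (one of the last four; its "shot" number tells which), for a name from the list of things; names that differ only in an ending like _2 or _b are one class to them, and where a whole thing is asked for, a point or a joint stands for the part that bears it (a point fixed in the world has none). Each returns a list of dicts, best first, with "confidence" (0 to 1); they miss things now and then, are a little off and sometimes report something else, mostly with a low value. They report only what shows in the picture. A call takes as long as a camera call. They do not tell look-alikes from the thing itself.
- ctrl.boxes_of(picture, name): "position" ([row, column] in pixels, amid what is visible of it).
The state is a dict: "t": time; "q": joint angles; "dq": joint speeds; "effort": joint torques, N m; "tool_pos": TCP position; "tool_rot": TCP orientation; "contact_force": force on the tool from outside, world axes, zero at the start; "wrist_torque": the same for the moment, N m; "opening": finger opening in m.
Only numpy, scipy, OpenCV 4.12 (cv2) and the standard library are available. Lean on these libraries where they do the work, as an engineer would, in place of code of your own. Each camera call takes 0.05 s, during which the arm holds its last target.

## Working session

There is one attempt and no reset: what is moved stays moved. The work goes in short steps, Python scripts to look and compute and a tool call to move; the robot and the scene stay as the last step left them, time stands still between calls to the robot, and variables do not carry over. Pictures are saved under pics/ and viewed, and the job is handed in when it is done.

Besides the shell and the picture viewer there is one more tool, called after "Emit:" as a command line: name --argument value ..., lists and objects as JSON in quotes. arm_command: Moves the arm, as the interface text tells. Its arguments: {"type":"object","properties":{"steps":{"type":"array"},"force":{"type":"number"}},"required":["steps"]}

```bash
ls; mkdir -p pics; cat > h.py <<'E'
import numpy as np, cv2
from scipy.spatial.transform import Rotation as R
from station import ctrl
def shot(name,fn=None):
    p=ctrl.get_image(name)
    if fn: cv2.imwrite('pics/'+fn,cv2.cvtColor(p['img'],cv2.COLOR_RGB2BGR))
    return p
def pix2w(p,row,col,z):
    K=np.array(p['camera_matrix']);T=np.array(p['world_from_camera']);k=p['k1']
    d=np.array([(col-K[0,2])/K[0,0],(row-K[1,2])/K[1,1]]);u=d.copy()
    for _ in range(30): u=d/(1+k*(u@u))
    v=T[:3,:3]@np.array([u[0],-u[1],-1]);o=T[:3,3]
    return o+v*(z-o[2])/v[2]
def w2pix(p,X):
    K=np.array(p['camera_matrix']);T=np.array(p['world_from_camera']);k=p['k1']
    c=T[:3,:3].T@(np.array(X)-T[:3,3]);u=np.array([c[0],-c[1]])/-c[2]
    u=u*(1+k*(u@u));return np.array([K[1,1]*u[1]+K[1,2],K[0,0]*u[0]+K[0,2]])
E
python3 - <<'E'
from h import *
o=ctrl.get_obs()
print({k:np.round(v,3) for k,v in o.items()})
print(R.from_rotvec(o['tool_rot']).as_matrix().round(3))
for n in['scene','side','wrist']:
    p=shot(n,n+'0.png');print(n,p['k1'],np.round(p['camera_matrix'],1).tolist(),np.round(p['world_from_camera'],3).tolist())
    for nm in['bar_1','truck_1','block_1','key','bar_tray','truck_tray','block_tray']:
        print(nm,[(np.round(d['position']).tolist(),round(d['confidence'],2)) for d in ctrl.boxes_of(p,nm)])
E
```

```text
pics
{'t': np.float64(0.0), 'q': array([-0.119,  0.053,  1.614,  0.   ,  1.476, -0.119]), 'dq': array([ 0.001,  0.001, -0.001, -0.001, -0.001,  0.001]), 'effort': array([ 0.0000e+00, -3.9367e+01, -3.7018e+01, -0.0000e+00,  7.0000e-03,
       -0.0000e+00]), 'tool_pos': array([0.624, 0.   , 0.23 ]), 'tool_rot': array([-1.21 ,  1.211, -1.208]), 'contact_force': array([ 0.439,  0.46 , -0.411]), 'wrist_torque': array([-0.028, -0.02 , -0.073]), 'opening': np.float64(0.085)}
[[ 0.    -0.002  1.   ]
 [-1.     0.     0.   ]
 [-0.    -1.    -0.002]]
scene -0.019590451030116193 [[387.5, 0.0, 255.5], [0.0, 387.5, 194.4], [0.0, 0.0, 1.0]] [[0.677, -0.418, 0.606, 1.029], [0.736, 0.387, -0.556, -0.496], [-0.002, 0.822, 0.57, 0.537], [0.0, 0.0, 0.0, 1.0]]
bar_1 [([210.0, 223.0], 0.94), ([280.0, 204.0], 0.91)]
truck_1 [([283.0, 264.0], 0.97), ([286.0, 105.0], 0.91), ([250.0, 278.0], 0.86), ([225.0, 282.0], 0.82), ([252.0, 319.0], 0.51)]
block_1 [([228.0, 96.0], 0.6), ([216.0, 342.0], 0.24)]
key [([219.0, 170.0], 0.65)]
bar_tray [([287.0, 104.0], 0.72), ([159.0, 347.0], 0.69)]
truck_tray [([179.0, 291
[... 425 characters left out ...]
0], 0.53)]
block_1 [([313.0, 181.0], 0.96)]
key [([262.0, 212.0], 0.73)]
bar_tray [([108.0, 241.0], 0.96)]
truck_tray [([155.0, 232.0], 0.81)]
block_tray [([152.0, 302.0], 0.58)]
wrist -0.005132006419205496 [[315.6, 0.0, 258.0], [0.0, 315.6, 186.5], [0.0, 0.0, 1.0]] [[1.0, -0.001, -0.001, 0.624], [0.001, 0.959, 0.283, 0.072], [0.0, -0.283, 0.959, 0.374], [0.0, 0.0, 0.0, 1.0]]
bar_1 [([215.0, 124.0], 0.86), ([313.0, 242.0], 0.64)]
truck_1 [([185.0, 326.0], 0.9), ([168.0, 224.0], 0.83), ([274.0, 304.0], 0.79), ([222.0, 272.0], 0.73)]
block_1 [([373.0, 70.0], 0.56)]
key [([283.0, 97.0], 0.66)]
bar_tray [([59.0, 113.0], 0.22)]
truck_tray [([58.0, 119.0], 0.66)]
block_tray [([62.0, 294.0], 0.82)]
```

View pics/scene0.png

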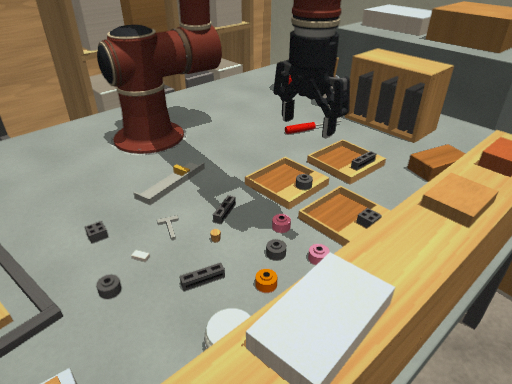

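View pics/side0.png

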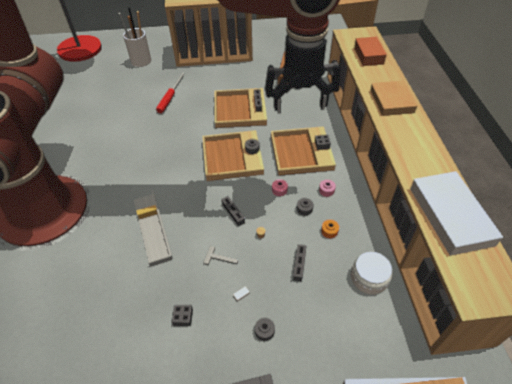

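View pics/wrist0.png

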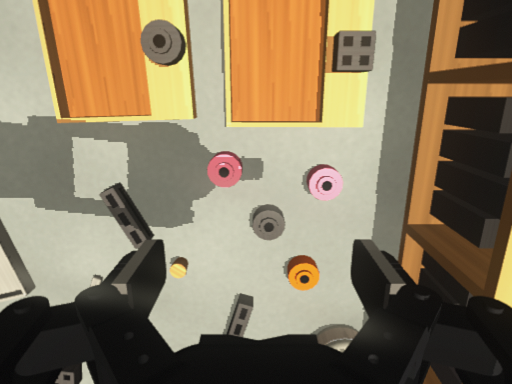

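```bash
python3 - <<'E'
import cv2
a=cv2.imread('pics/side0.png');b=cv2.imread('pics/scene0.png')
cv2.imwrite('pics/sc1.png',cv2.resize(a[170:345,150:350],None,fx=4,fy=3.4286*1,interpolation=cv2.INTER_CUBIC)[:600])
cv2.imwrite('pics/sc2.png',cv2.resize(a[85:185,195:345],None,fx=5,fy=5,interpolation=cv2.INTER_CUBIC))
cv2.imwrite('pics/sc3.png',cv2.resize(b[190:305,80:300],None,fx=3.6,fy=3.6,interpolation=cv2.INTER_CUBIC))
E
python3 - <<'E'
from h import *
ps=shot('side');pc=shot('scene')
for n,a in dict(barA=(210,234),barB=(265,300),truckA=(205,303),truckB=(326,264),pink=(188,278),lpink=(187,327),orange=(230,332),block=(313,181),key=(257,220)).items(): print(n,pix2w(ps,*a,0.012).round(3))
for n,a in dict(barA=(210,223),barB=(275,203),truckA=(250,276),truckB=(286,108),pink=(223,282),lpink=(254,319),orange=(280,266),block=(231,96),key=(226,168)).items(): print(n,pix2w(pc,*a,0.012).round(3))
E
```

```text
barA [ 0.466 -0.073  0.012]
barB [ 0.597 -0.239  0.012]
truckA [ 0.633 -0.078  0.012]
truckB [ 0.503 -0.364  0.012]
pink [ 0.581 -0.017  0.012]
lpink [ 0.703 -0.03   0.012]
orange [ 0.686 -0.158  0.012]
block [ 0.341 -0.317  0.012]
key [ 0.426 -0.198  0.012]
barA [ 0.467 -0.08   0.012]
barB [ 0.597 -0.23   0.012]
truckA [ 0.64  -0.085  0.012]
truckB [ 0.504 -0.371  0.012]
pink [ 0.589 -0.016  0.012]
lpink [ 0.705 -0.031  0.012]
orange [ 0.684 -0.154  0.012]
block [ 0.343 -0.322  0.012]
key [ 0.432 -0.201  0.012]
```

View pics/sc1.png

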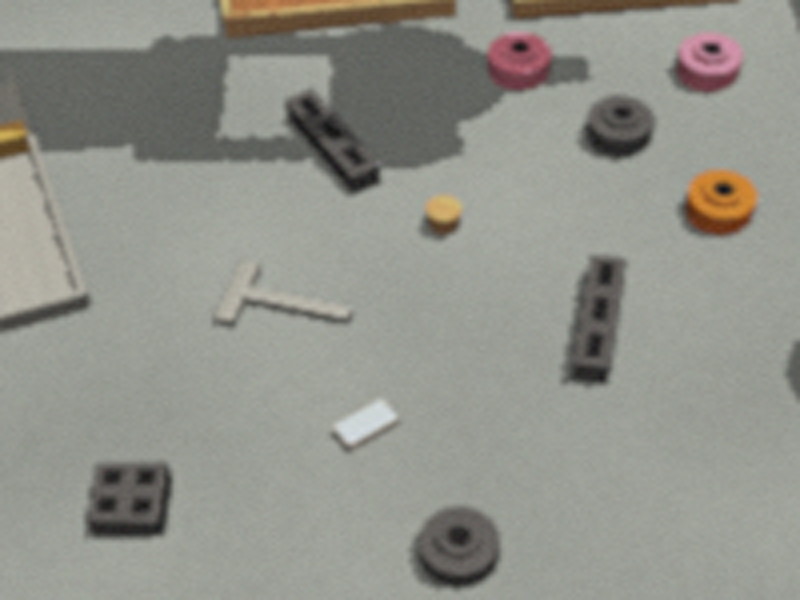

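View pics/sc2.png

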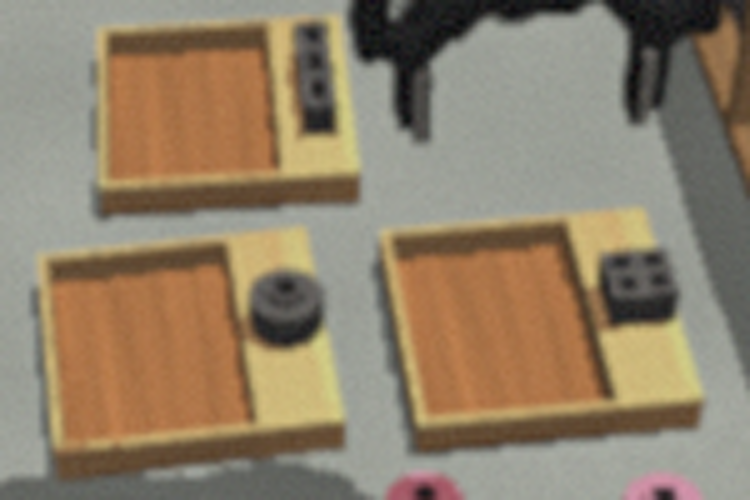

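View pics/sc3.png

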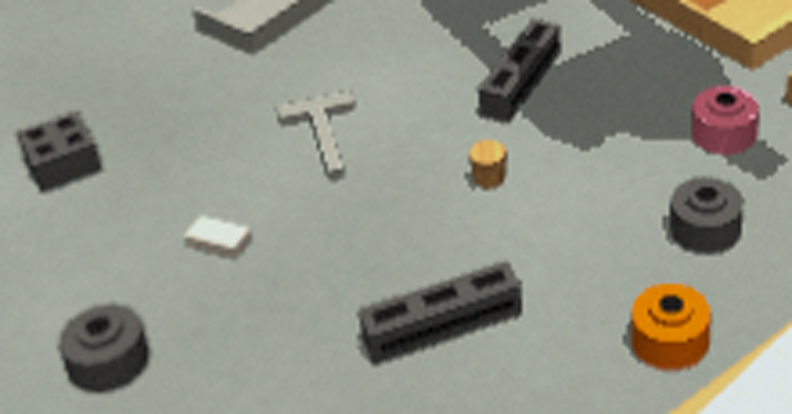

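```bash
python3 - <<'E'
from h import *
ps=shot('side');pc=shot('scene')
S=lambda x,y,z:pix2w(ps,170+y/3.4286,150+x/4,z)[:2]
C=lambda x,y,z:pix2w(pc,190+y/3.6,80+x/3.6,z)[:2]
def bar(n,f,pts):
    P=np.array([f(*p,.023) for p in pts]);d=P[2]-P[0];print(n,P.mean(0).round(4),np.degrees(np.arctan2(d[1],d[0])).round(1),np.linalg.norm(d).round(4))
bar('A s',S,[(312,104),(333,130),(355,153)]);bar('A c',C,[(540,33),(521,55),(502,78)])
bar('B s',S,[(606,272),(600,308),(594,345)]);bar('B c',C,[(489,279),(439,296),(390,314)])
print('tA',S(622,113,.0265),C(708,193,.0265));print('tB',S(459,536,.0265),C(98,325,.0265))
print('blk',np.array([S(*p,.023) for p in [(112,477),(146,477),(109,505),(142,505)]]).round(4))
print('blk c',np.array([C(*p,.023) for p in [(38,134),(68,124)]]).round(4))
T=lambda x,y:pix2w(ps,85+y/5,195+x/5,.022)[:2]
for n,c in dict(bar=[(98,30),(100,187),(358,178),(342,15)],truck=[(40,255),(57,452),(343,425),(305,230)],block=[(382,230),(413,420),(703,400),(645,210)]).items():
    P=np.array([T(*p) for p in c]);L=np.array([(-.055,.075),(-.055,-.075),(.095,-.075),(.095,.075)])
    M,_=cv2.estimateAffinePartial2D(L,P);print(n,M[:,2].round(4),np.degrees(np.arctan2(M[1,0],M[0,0])).round(1),'scale',np.hypot(M[0,0],M[1,0]).round(3)); print((L@M[:,:2].T+M[:,2]-P).round(3).tolist())
E
```

```text
A s [ 0.4653 -0.0735] -64.3 0.0509
A c [ 0.4678 -0.0745] -66.2 0.0514
B s [ 0.5971 -0.2328] -107.2 0.0532
B c [ 0.5993 -0.233 ] -105.6 0.0528
tA [ 0.6371298  -0.08386091] [ 0.63896134 -0.08235728]
tB [ 0.50323045 -0.3704477 ] [ 0.50480966 -0.36940252]
blk [[ 0.3367 -0.3136]
 [ 0.3535 -0.3156]
 [ 0.3353 -0.3304]
 [ 0.3514 -0.3323]]
blk c [[ 0.3381 -0.3287]
 [ 0.3411 -0.3119]]
bar [0.4945 0.3091] -3.0 scale 0.995
[[0.001, 0.001], [-0.001, -0.002], [0.001, 0.002], [-0.001, -0.002]]
truck [0.4572 0.1126] 0.8 scale 0.986
[[0.001, -0.001], [-0.001, -0.001], [0.0, 0.001], [0.001, -0.0]]
block [0.6448 0.1086] -1.3 scale 0.986
[[0.001, 0.001], [0.001, -0.002], [-0.002, 0.0], [-0.0, 0.0]]
```

```bash
cat >> h.py <<'E'
def goal(x,y,z,a,o=None):
    o=o or ctrl.get_obs();Rc=R.from_rotvec(o['tool_rot']).as_matrix();p=np.array(o['tool_pos'])
    a=np.radians(a);zt=np.array([np.cos(a),np.sin(a),0]);yt=np.array([0,0,-1.]);Rg=np.stack([np.cross(yt,zt),yt,zt],1)
    d=Rc.T@(np.array([x,y,z])-p);w=np.degrees(R.from_matrix(Rc.T@Rg).as_rotvec())
    print('t %.2f pos %s ang %.1f f %s open %.4f'%(o['t'],p.round(4),np.degrees(np.arctan2(Rc[1,2],Rc[0,2])),np.round(o['contact_force'],1),o['opening']))
    print('d',d.round(4).tolist(),'w',w.round(1).tolist(),'rows>=',round(max(np.linalg.norm(d)/.05,np.linalg.norm(w)/8.59),1))
E
python3 -c "
from h import *
goal(.4665,-.074,.09,25)"
```

```text
t 1.40 pos [0.625  0.     0.2313] ang 0.0 f [0.2 0.7 0.4] open 0.0856
d [0.074, 0.1413, -0.1585] w [0.0, -25.0, 0.0] rows>= 4.5
```

Emit:
arm_command --steps '[[[0.015,0.028,-0.032],[0,-5,0],1],[[0.03,0.056,-0.064],[0,-10,0],1],[[0.044,0.085,-0.095],[0,-15,0],1],[[0.06,0.113,-0.127],[0,-20,0],1],[[0.074,0.141,-0.1585],[0,-25,0],1]]' --force 60

```text
t: 1.9
tool_pos: [0.4652, -0.0745, 0.0893]
tool_rot: [-1.386, 0.879, -0.88]
contact_force: [-0.2, -1.1, 0.7]
opening: 0.0853
```

```bash
python3 -c "
from h import *
shot('wrist','w1.png');shot('side','s1.png')
goal(.4665,-.074,.004,25)"
```

```text
t 2.00 pos [ 0.4587 -0.0731  0.0835] ang 24.9 f [-0.5  0.1 -0.8] open 0.0855
d [0.0048, 0.0794, 0.0075] w [0.6, -0.1, -0.5] rows>= 1.6
```

View pics/w1.png

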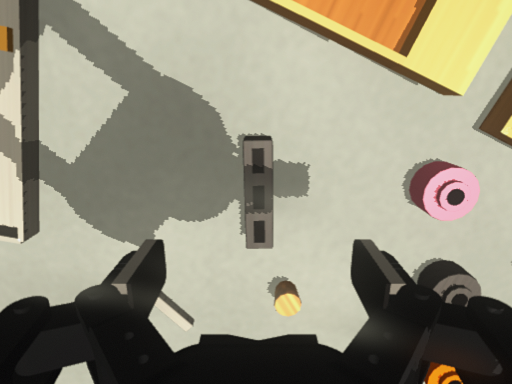

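View pics/s1.png

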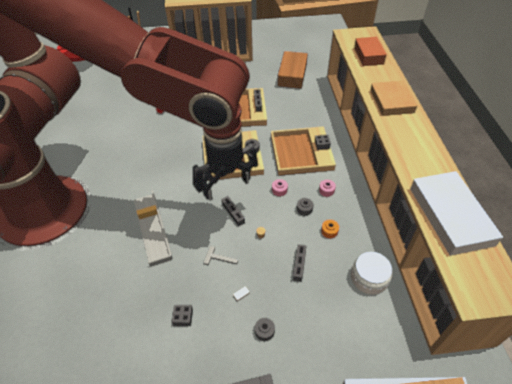

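```bash
python3 -c "
from h import *
p=shot('wrist');print([pix2w(p,r,258.5,.023).round(4) for r in (158,197,230)])
goal(.4665,-.074,.006,25)"
```

```text
[array([ 0.4446, -0.0446,  0.023 ]), array([ 0.4559, -0.0689,  0.023 ]), array([ 0.4661, -0.0909,  0.023 ])]
t 2.05 pos [ 0.4626 -0.0736  0.0868] ang 24.9 f [ 0.1 -0.2  1.3] open 0.0857
d [0.0024, 0.0808, 0.0037] w [0.3, -0.1, -0.3] rows>= 1.6
```

Emit:
arm_command --steps '[[[0.002,0.03,0.004],[0,0,0],1],[[0.002,0.03,0.004],[0,0,0],1],[[0.002,0.03,0.004],[0,0,0],1]]'

```text
t: 2.35
tool_pos: [0.4679, -0.0736, 0.0578]
tool_rot: [-1.385, 0.889, -0.879]
contact_force: [0.1, 1.1, -0.2]
opening: 0.0854
```

```bash
python3 -c "
from h import *
p=shot('wrist','w2.png')
goal(.4665,-.074,.006,25)
print(w2pix(p,[.4665,-.074,.023]),np.round(p['world_from_camera'],3))"
```

```text
t 2.40 pos [ 0.4685 -0.0738  0.0585] ang 24.9 f [-0.5  0.1  0.2] open 0.0856
d [-0.0005, 0.0525, -0.0017] w [0.2, -0.1, -0.2] rows>= 1.1
[217.39875209 256.70564271] [[ 0.907 -0.406 -0.114  0.438]
 [ 0.421  0.87   0.255 -0.009]
 [-0.004 -0.279  0.96   0.201]
 [ 0.     0.     0.     1.   ]]
```

View pics/w2.png

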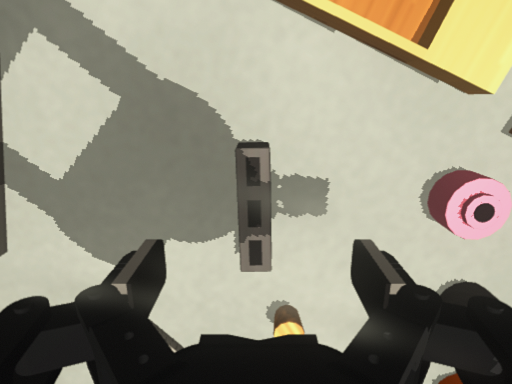

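Emit:
arm_command --steps '[[[-0.001,0.025,-0.003],[0,0,0],1],[[-0.001,0.045,-0.003],[0,0,0],1],[[-0.001,0.052,-0.003],[0,0,0],1],[[-0.001,0.052,-0.003],[0,0,0],0],[[-0.001,0.052,-0.003],[0,0,0],0]]'

```text
t: 2.9
tool_pos: [0.4664, -0.0744, 0.008]
tool_rot: [-1.384, 0.885, -0.882]
contact_force: [-0.3, -0.1, 0.7]
opening: 0.0591
```

Emit:
arm_command --steps '[[[0,0,0],[0,0,0],0],[[0,0,0],[0,0,0],0],[[0,0,0],[0,0,0],0]]'

```text
t: 3.2
tool_pos: [0.4677, -0.0747, 0.0095]
tool_rot: [-1.384, 0.883, -0.884]
contact_force: [1.2, 0.2, -0.3]
opening: 0.0183
```

```bash
python3 -c "
from h import *
goal(.4665,-.074,.1,25)"
```

```text
t 3.20 pos [ 0.4677 -0.0747  0.0095] ang 24.9 f [ 1.2  0.2 -0.3] open 0.0183
d [-0.0011, -0.0905, -0.0007] w [-0.0, -0.1, 0.0] rows>= 1.8
```

Emit:
arm_command --steps '[[[0,-0.03,0],[0,0,0],0],[[0,-0.06,0],[0,0,0],0],[[0,-0.09,0],[0,0,0],0],[[0,-0.09,0],[0,0,0],0]]'

```text
t: 3.6
tool_pos: [0.4709, -0.0758, 0.1047]
tool_rot: [-1.381, 0.875, -0.891]
contact_force: [0.6, -0.1, -0.3]
opening: 0.0184
```

```bash
python3 -c "
from h import *
p=shot('wrist','w3.png')
goal(.4962,.342,.1,87)"
```

```text
t 3.65 pos [ 0.4694 -0.0753  0.1022] ang 24.9 f [-1.3  0.6 -1.3] open 0.0187
d [-0.3672, 0.0016, 0.2] w [-0.1, -62.1, 0.4] rows>= 8.4
```

View pics/w3.png

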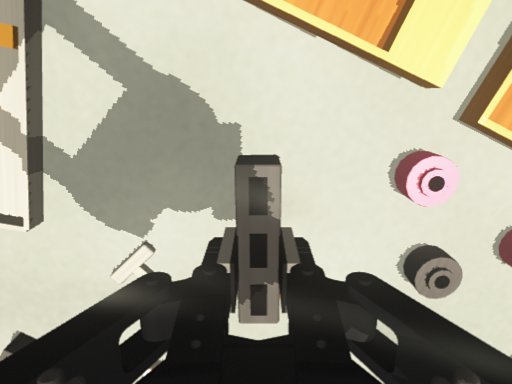

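Emit:
arm_command --steps '[[[-0.037,0,0.02],[0,-6,0],0],[[-0.075,0,0.04],[0,-13,0],0],[[-0.115,0,0.06],[0,-20,0],0],[[-0.155,0,0.085],[0,-27,0],0],[[-0.195,0,0.106],[0,-34,0],0]]'

```text
t: 4.15
tool_pos: [0.4823, 0.1479, 0.1001]
tool_rot: [-1.531, 0.418, -0.425]
contact_force: [-0.5, -0.3, -0.7]
opening: 0.0186
```

```bash
python3 -c "
from h import *
goal(.4962,.342,.1,87)"
```

```text
t 4.15 pos [0.4823 0.1479 0.1001] ang 59.2 f [-0.5 -0.3 -0.7] open 0.0186
d [-0.0875, -0.0003, 0.1739] w [0.1, -27.8, 0.2] rows>= 3.9
```

Emit:
arm_command --steps '[[[-0.02,0,0.042],[0,-7,0],0],[[-0.043,0,0.087],[0,-14,0],0],[[-0.066,0,0.13],[0,-21,0],0],[[-0.08,0,0.16],[0,-26,0],0],[[-0.0875,0,0.174],[0,-28,0],0]]'

```text
t: 4.65
tool_pos: [0.495, 0.3443, 0.0977]
tool_rot: [-1.574, 0.034, -0.036]
contact_force: [0.2, 0.3, -0.3]
opening: 0.0183
```

Emit:
arm_command --steps '[[[0,0.0,0],[0,0,0],0],[[0,0.0,0],[0,0,0],0]]'

```text
t: 4.85
tool_pos: [0.4941, 0.3432, 0.0961]
tool_rot: [-1.576, 0.037, -0.035]
contact_force: [0.4, -1.1, -0.3]
opening: 0.0181
```

```bash
python3 -c "
from h import *
p=shot('wrist','w4.png')
shot('side','s4.png')
goal(.4962,.342,.1,87)"
```

```text
t 4.95 pos [0.4947 0.3426 0.0969] ang 87.3 f [-0.5 -0.6 -1.4] open 0.0186
d [0.0015, -0.0031, -0.0006] w [0.3, 0.3, 0.0] rows>= 0.1
```

View pics/w4.png

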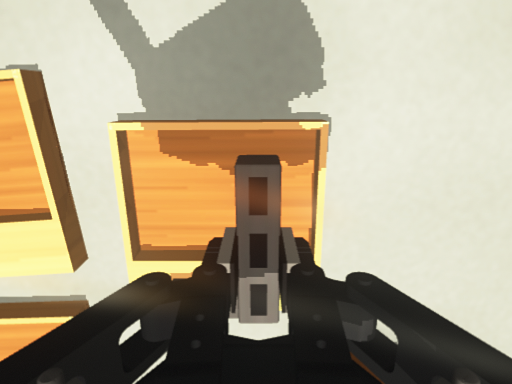

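View pics/s4.png

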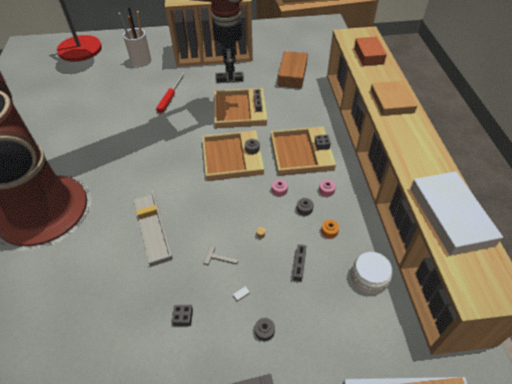

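```bash
python3 -c "
from h import *
p=shot('wrist')
A=pix2w(p,124,111,.022);B=pix2w(p,122,330,.022);D=pix2w(p,260,325,.022)
M=cv2.estimateAffinePartial2D(np.array([(-.055,-.075),(-.055,.075)]),np.array([A[:2],B[:2]]))[0]
print(A,B,np.linalg.norm(A-B),M[:,2],np.degrees(np.arctan2(M[1,0],M[0,0])))
goal(.4962,.342,.014,87)"
```

```text
[0.43769227 0.2443481  0.022     ] [0.44317602 0.39319    0.022     ] 0.14894288573275968 [0.4950095  0.31675833] -2.1099919912254297
t 5.00 pos [0.4949 0.3427 0.0973] ang 87.3 f [ 0.  -0.4 -0.8] open 0.0183
d [0.0012, 0.0833, -0.0003] w [0.2, 0.3, 0.0] rows>= 1.7
```

Emit:
arm_command --steps '[[[0.001,0.03,0],[0,0,0],0],[[0.001,0.055,0],[0,0,0],0],[[0.001,0.07,0],[0,0,0],0],[[0.001,0.08,0],[0,0,0],0],[[0.001,0.08,0],[0,0,0],0]]'

```text
t: 5.5
tool_pos: [0.4953, 0.3414, 0.016]
tool_rot: [-1.576, 0.039, -0.036]
contact_force: [0.4, -0.4, -0.9]
opening: 0.0183
```

```bash
python3 -c "
from h import *
p=shot('side','s5.png');shot('wrist','w5.png')
a=p['img'][60:140,190:290,::-1]
cv2.imwrite('pics/s5c.png',cv2.resize(a,None,fx=6,fy=6,interpolation=cv2.INTER_CUBIC))
goal(.496,.343,.0135,87)"
```

```text
t 5.60 pos [0.4967 0.3424 0.0181] ang 87.3 f [-0.2  0.1 -0.1] open 0.0181
d [-0.0007, 0.0046, 0.0005] w [0.2, 0.3, 0.1] rows>= 0.1
```

View pics/s5c.png

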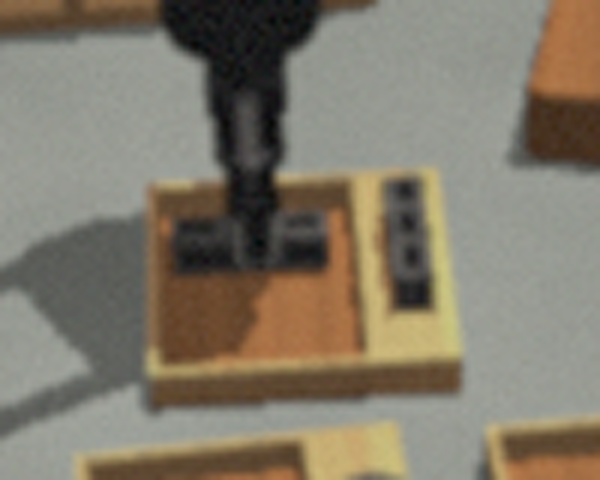

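View pics/w5.png

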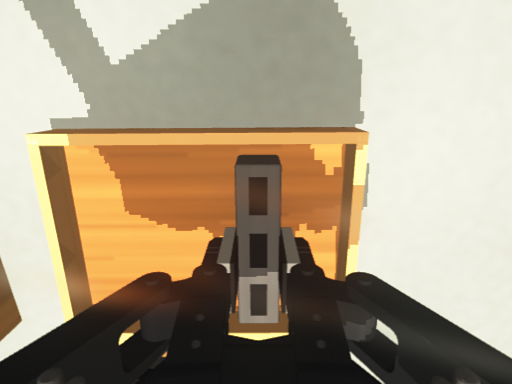

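Emit:
arm_command --steps '[[[0,0.003,0],[0,0,0],0],[[0,0.005,0],[0,0,0],0],[[0,0.005,0],[0,0,0],0],[[0,0.005,0],[0,0,0],0]]'

```text
t: 6.0
tool_pos: [0.4969, 0.3426, 0.0135]
tool_rot: [-1.574, 0.035, -0.039]
contact_force: [0.2, -0.3, 0.1]
opening: 0.0183
```

```bash
python3 -c "
from h import *
goal(.496,.343,.0135,87)"
```

```text
t 6.00 pos [0.4969 0.3426 0.0135] ang 87.3 f [ 0.2 -0.3  0.1] open 0.0183
d [-0.0009, -0.0, 0.0004] w [0.2, 0.3, 0.1] rows>= 0.0
```

Emit:
arm_command --steps '[[[0,0.002,0],[0,0,0],0],[[0,0.002,0],[0,0,0],0],[[0,0.002,0],[0,0,0],0.4],[[0,0.002,0],[0,0,0],0.4],[[0,0.002,0],[0,0,0],0.4]]'

```text
t: 6.5
tool_pos: [0.4968, 0.3425, 0.0113]
tool_rot: [-1.574, 0.035, -0.039]
contact_force: [0.0, -0.3, -0.3]
opening: 0.0341
```

Emit:
arm_command --steps '[[[0,-0.005,0],[0,0,0],0.4],[[0,-0.035,0],[0,0,0],0.4],[[0,-0.08,0],[0,0,0],0.4],[[0,-0.12,0],[0,0,0],0.6],[[0,-0.12,0],[0,0,0],1]]'

```text
t: 7.0
tool_pos: [0.5007, 0.3452, 0.1396]
tool_rot: [-1.567, 0.026, -0.048]
contact_force: [1.2, 0.9, 1.3]
opening: 0.0619
```

```bash
python3 -c "
from h import *
p=shot('side','s6.png')
a=p['img'][60:180,190:350,::-1]
cv2.imwrite('pics/s6c.png',cv2.resize(a,None,fx=5,fy=5,interpolation=cv2.INTER_CUBIC))
goal(.598,-.233,.11,-16.5)"
```

```text
t 7.05 pos [0.499  0.3443 0.1361] ang 87.3 f [-0.8 -0.7  0.3] open 0.0692
d [0.1257, 0.0267, -0.572] w [-0.5, 103.8, 0.3] rows>= 12.1
```

View pics/s6c.png

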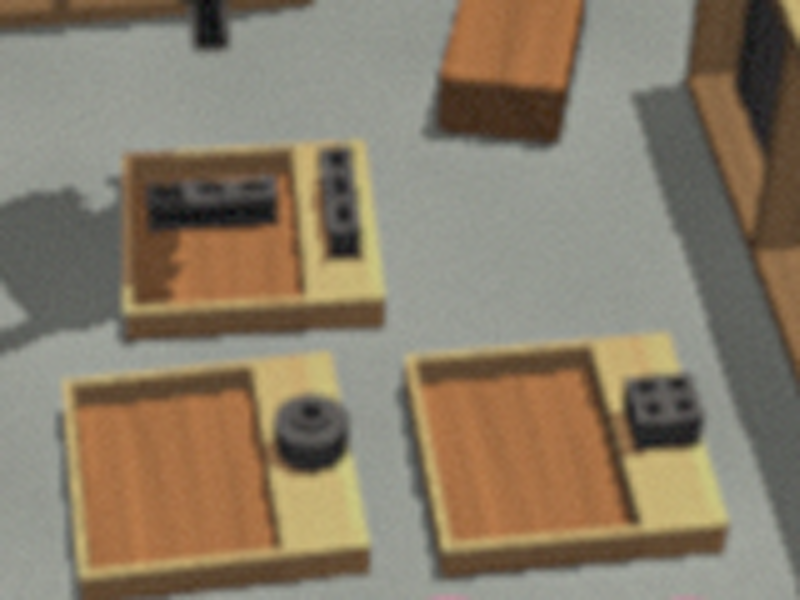

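Emit:
arm_command --steps '[[[0.008,0.002,-0.04],[0,7,0],1],[[0.018,0.004,-0.085],[0,15,0],1],[[0.029,0.006,-0.13],[0,23,0],1],[[0.04,0.008,-0.18],[0,31,0],1],[[0.05,0.01,-0.228],[0,39,0],1]]'

```text
t: 7.55
tool_pos: [0.5373, 0.1127, 0.1246]
tool_rot: [-1.491, 0.568, -0.578]
contact_force: [0.7, 0.6, 0.8]
opening: 0.0855
```

```bash
python3 -c "
from h import *
goal(.598,-.233,.11,-16.5)"
```

```text
t 7.55 pos [0.5373 0.1127 0.1246] ang 48.0 f [0.7 0.6 0.8] open 0.0855
d [0.2763, 0.0149, -0.2164] w [-0.4, 64.5, 0.1] rows>= 7.5
```

Emit:
arm_command --steps '[[[0.035,0.002,-0.027],[0,8,0],1],[[0.07,0.004,-0.055],[0,16,0],1],[[0.107,0.006,-0.084],[0,24,0],1],[[0.145,0.008,-0.113],[0,32,0],1],[[0.182,0.01,-0.143],[0,40,0],1]]'

```text
t: 8.05
tool_pos: [0.576, -0.117, 0.113]
tool_rot: [-1.265, 1.107, -1.111]
contact_force: [1.0, 0.5, 0.1]
opening: 0.0853
```

```bash
python3 -c "
from h import *
goal(.598,-.233,.08,-16.5)"
```

```text
t 8.05 pos [ 0.576 -0.117  0.113] ang 7.7 f [1.  0.5 0.1] open 0.0853
d [0.1179, 0.0329, 0.0062] w [-0.3, 24.2, -0.1] rows>= 2.8
```

Emit:
arm_command --steps '[[[0.04,0.01,0.002],[0,8,0],1],[[0.08,0.02,0.004],[0,16,0],1],[[0.11,0.03,0.006],[0,22,0],1],[[0.118,0.033,0.006],[0,24,0],1],[[0.118,0.033,0.006],[0,24,0],1]]'

```text
t: 8.55
tool_pos: [0.5966, -0.2333, 0.0777]
tool_rot: [-1.057, 1.418, -1.414]
contact_force: [-0.2, 0.0, 0.7]
opening: 0.0854
```

```bash
python3 -c "
from h import *
p=shot('wrist','w7.png')
goal(.598,-.233,.006,-16.5)
print(w2pix(p,[.598,-.233,.023]))"
```

```text
t 8.60 pos [ 0.597  -0.2324  0.0785] ang -16.3 f [ 0.4 -0.1  0.3] open 0.0857
d [0.0006, 0.0725, 0.0011] w [-0.1, 0.2, -0.2] rows>= 1.5
[205.00498803 260.38540521]
```

View pics/w7.png

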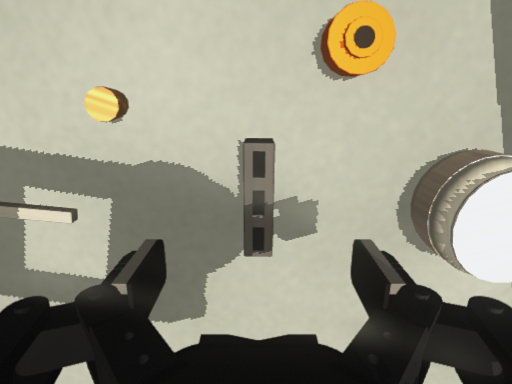

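Emit:
arm_command --steps '[[[0,0.03,0.001],[0,0,0],1],[[0,0.058,0.001],[0,0,0],1],[[0,0.072,0.001],[0,0,0],1],[[0,0.072,0.001],[0,0,0],1],[[0,0.072,0.001],[0,0,0],0]]'

```text
t: 9.1
tool_pos: [0.5986, -0.2319, 0.0074]
tool_rot: [-1.057, 1.414, -1.413]
contact_force: [-0.4, 1.1, -0.0]
opening: 0.0731
```

Emit:
arm_command --steps '[[[0,0.001,0],[0,0,0],0],[[0,0.001,0],[0,0,0],0],[[0,0.001,0],[0,0,0],0],[[0,0.001,0],[0,0,0],0],[[0,0.001,0],[0,0,0],0]]'

```text
t: 9.6
tool_pos: [0.5994, -0.2324, 0.0076]
tool_rot: [-1.056, 1.412, -1.415]
contact_force: [-0.2, 0.0, 4.5]
opening: 0.0184
```

Emit:
arm_command --steps '[[[0,-0.03,0],[0,0,0],0],[[0,-0.06,0],[0,0,0],0],[[0,-0.09,0],[0,0,0],0],[[0,-0.09,0],[0,0,0],0]]'

```text
t: 10.0
tool_pos: [0.602, -0.2341, 0.1032]
tool_rot: [-1.052, 1.404, -1.421]
contact_force: [0.6, -0.4, -0.8]
opening: 0.0181
```

```bash
python3 -c "
from h import *
p=shot('wrist','w8.png')
goal(.4935,.28,.1,87)"
```

```text
t 10.05 pos [ 0.6005 -0.2334  0.1003] ang -16.2 f [ 0.1 -0.3 -1. ] open 0.0184
d [-0.4631, -0.0009, -0.2462] w [-0.5, -103.2, 0.4] rows>= 12.0
```

View pics/w8.png

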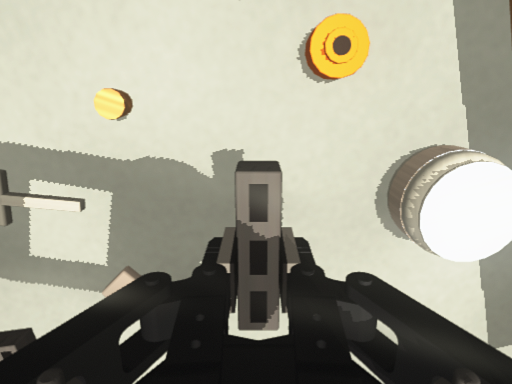

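Emit:
arm_command --steps '[[[-0.03,0,-0.016],[0,-7,0],0],[[-0.068,0,-0.036],[0,-15,0],0],[[-0.107,0,-0.057],[0,-23,0],0],[[-0.146,0,-0.077],[0,-31,0],0],[[-0.185,0,-0.098],[0,-39,0],0]]'

```text
t: 10.55
tool_pos: [0.556, -0.0267, 0.0973]
tool_rot: [-1.37, 0.903, -0.911]
contact_force: [1.3, 0.0, -0.6]
opening: 0.0185
```

```bash
python3 -c "
from h import *
goal(.4935,.28,.1,87)"
```

```text
t 10.55 pos [ 0.556  -0.0267  0.0973] ang 23.1 f [ 1.3  0.  -0.6] open 0.0185
d [-0.3066, -0.0029, 0.0627] w [-0.2, -63.9, 0.3] rows>= 7.4
```

Emit:
arm_command --steps '[[[-0.038,0,0.008],[0,-8,0],0],[[-0.077,-0.001,0.016],[0,-16,0],0],[[-0.116,-0.002,0.024],[0,-24,0],0],[[-0.155,-0.002,0.032],[0,-32,0],0],[[-0.194,-0.003,0.04],[0,-40,0],0]]'

```text
t: 11.05
tool_pos: [0.5147, 0.1687, 0.0977]
tool_rot: [-1.54, 0.362, -0.366]
contact_force: [-0.7, 0.5, -1.2]
opening: 0.0186
```

```bash
python3 -c "
from h import *
goal(.4935,.28,.1,87)"
```

```text
t 11.05 pos [0.5147 0.1687 0.0977] ang 63.4 f [-0.7  0.5 -1.2] open 0.0186
d [-0.0688, -0.0023, 0.0901] w [-0.0, -23.6, 0.1] rows>= 2.7
```

Emit:
arm_command --steps '[[[-0.025,-0.001,0.032],[0,-8,0],0],[[-0.05,-0.002,0.065],[0,-16,0],0],[[-0.065,-0.002,0.085],[0,-22,0],0],[[-0.069,-0.002,0.09],[0,-23.6,0],0],[[-0.069,-0.002,0.09],[0,-23.6,0],0]]'

```text
t: 11.55
tool_pos: [0.492, 0.2801, 0.0978]
tool_rot: [-1.572, 0.041, -0.04]
contact_force: [0.2, -0.6, -1.4]
opening: 0.0187
```

```bash
python3 -c "
from h import *
p=shot('wrist','w9.png')
goal(.4935,.28,.017,87)
p=shot('side')
a=p['img'][60:180,190:350,::-1]
cv2.imwrite('pics/s9c.png',cv2.resize(a,None,fx=5,fy=5,interpolation=cv2.INTER_CUBIC))
"
```

```text
t 11.60 pos [0.4925 0.2793 0.0981] ang 86.9 f [ 0.1  0.8 -2.3] open 0.0184
d [0.001, 0.0811, 0.0009] w [0.1, -0.1, 0.0] rows>= 1.6
```

View pics/w9.png

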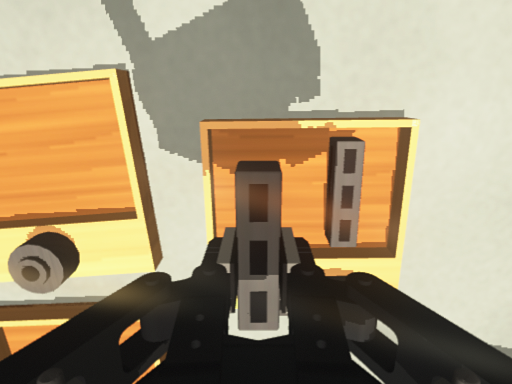

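View pics/s9c.png

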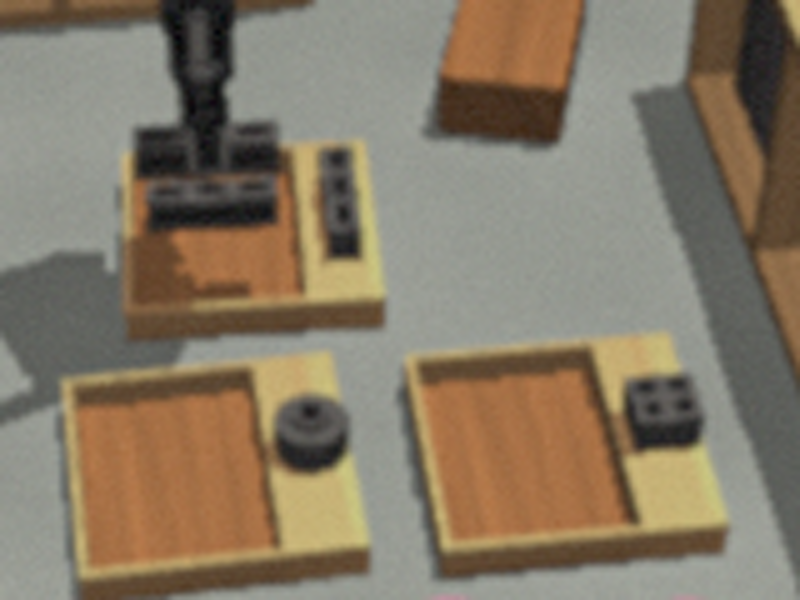

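Emit:
arm_command --steps '[[[0.001,0.03,0.004],[0,0,0],0],[[0.001,0.055,0.004],[0,0,0],0],[[0.001,0.073,0.004],[0,0,0],0],[[0.001,0.08,0.004],[0,0,0],0],[[0.001,0.08,0.004],[0,0,0],0]]'

```text
t: 12.15
tool_pos: [0.4935, 0.2813, 0.0172]
tool_rot: [-1.573, 0.046, -0.043]
contact_force: [1.0, 0.2, -0.8]
opening: 0.0185
```

```bash
python3 -c "
from h import *
goal(.4935,.283,.0125,87)
p=shot('wrist','w10.png')
"
```

```text
t 12.15 pos [0.4935 0.2813 0.0172] ang 86.8 f [ 1.   0.2 -0.8] open 0.0185
d [-0.0001, 0.0047, 0.0017] w [0.2, -0.2, -0.1] rows>= 0.1
```

View pics/w10.png

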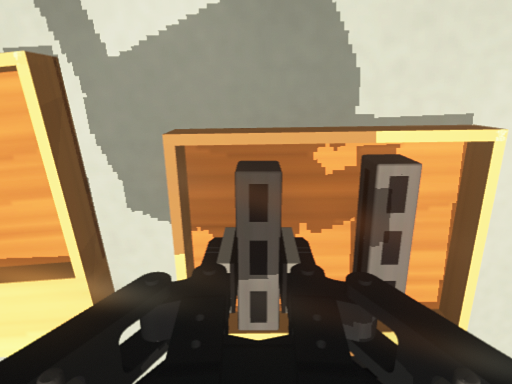

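Emit:
arm_command --steps '[[[0,0.002,0.004],[0,0,0],0],[[0,0.004,0.004],[0,0,0],0],[[0,0.006,0.004],[0,0,0],0],[[0,0.006,0.004],[0,0,0],0]]'

```text
t: 12.6
tool_pos: [0.4946, 0.286, 0.0125]
tool_rot: [-1.572, 0.044, -0.044]
contact_force: [0.2, 0.7, -1.4]
opening: 0.0182
```

Emit:
arm_command --steps '[[[0,0.001,0],[0,0,0],0.4],[[0,0.001,0],[0,0,0],0.4],[[0,0.001,0],[0,0,0],0.4],[[0,0.001,0],[0,0,0],0.4]]'

```text
t: 13.0
tool_pos: [0.4947, 0.2861, 0.0117]
tool_rot: [-1.572, 0.043, -0.044]
contact_force: [-1.1, -0.4, -0.4]
opening: 0.0342
```

Emit:
arm_command --steps '[[[0,-0.005,0],[0,0,0],0.4],[[0,-0.035,0],[0,0,0],0.4],[[0,-0.08,0],[0,0,0],0.4],[[0,-0.12,0],[0,0,0],0.6],[[0,-0.12,0],[0,0,0],1]]'

```text
t: 13.5
tool_pos: [0.499, 0.2882, 0.1401]
tool_rot: [-1.566, 0.033, -0.054]
contact_force: [0.3, -0.2, 0.5]
opening: 0.0622
```

```bash
python3 -c "
from h import *
p=shot('wrist','w11.png')
goal(.638,-.083,.1,0)
"
```

```text
t 13.55 pos [0.4973 0.2874 0.1367] ang 86.8 f [-0.   0.2 -0.4] open 0.0695
d [0.1608, 0.0373, -0.3621] w [-0.5, 86.8, 0.3] rows>= 10.1
```

View pics/w11.png

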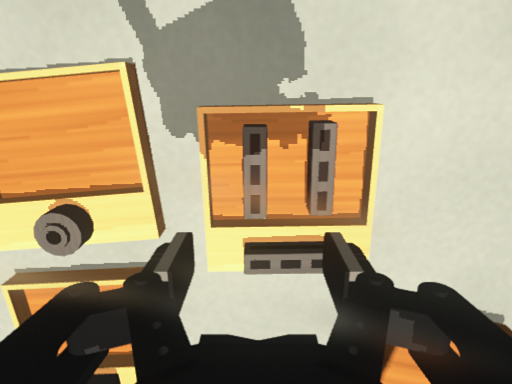

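Emit:
arm_command --steps '[[[0.013,0.002,-0.03],[0,7,0],1],[[0.03,0.004,-0.066],[0,15,0],1],[[0.046,0.006,-0.104],[0,23,0],1],[[0.062,0.01,-0.14],[0,31,0],1],[[0.08,0.014,-0.178],[0,39,0],1]]'

```text
t: 14.05
tool_pos: [0.5666, 0.1038, 0.1213]
tool_rot: [-1.488, 0.576, -0.584]
contact_force: [0.2, -0.5, 0.2]
opening: 0.0851
```

```bash
python3 -c "
from h import *
goal(.638,-.083,.1,0)"
```

```text
t 14.05 pos [0.5666 0.1038 0.1213] ang 47.5 f [ 0.2 -0.5  0.2] open 0.0851
d [0.1788, 0.0215, -0.0897] w [-0.4, 47.5, 0.1] rows>= 5.5
```

Emit:
arm_command --steps '[[[0.034,0.004,-0.017],[0,8.5,0],1],[[0.07,0.008,-0.035],[0,17,0],1],[[0.105,0.012,-0.053],[0,25.5,0],1],[[0.14,0.016,-0.07],[0,34,0],1],[[0.165,0.02,-0.083],[0,42,0],1]]'

```text
t: 14.55
tool_pos: [0.632, -0.0709, 0.0996]
tool_rot: [-1.246, 1.141, -1.144]
contact_force: [-0.6, 1.0, 0.8]
opening: 0.0853
```

```bash
python3 -c "
from h import *
goal(.638,-.083,.09,0)"
```

```text
t 14.55 pos [ 0.632  -0.0709  0.0996] ang 5.1 f [-0.6  1.   0.8] open 0.0853
d [0.0126, 0.0096, 0.0049] w [-0.2, 5.1, -0.1] rows>= 0.6
```

Emit:
arm_command --steps '[[[0.0126,0.0096,0.005],[0,5,0],1],[[0.0126,0.0096,0.005],[0,5,0],1],[[0.0126,0.0096,0.005],[0,5,0],1],[[0.0126,0.0096,0.005],[0,5,0],1]]'

```text
t: 14.95
tool_pos: [0.6376, -0.082, 0.0898]
tool_rot: [-1.207, 1.205, -1.206]
contact_force: [0.0, 0.7, 0.3]
opening: 0.0852
```

```bash
python3 -c "
from h import *
p=shot('wrist','w12.png')
goal(.638,-.083,.009,0)
print(w2pix(p,[.638,-.083,.0265]))"
```

```text
t 15.00 pos [ 0.6378 -0.082   0.0902] ang 0.2 f [-1.1  0.2 -0.8] open 0.0855
d [0.0012, 0.0812, -0.0002] w [-0.2, 0.2, -0.1] rows>= 1.6
[203.18461316 258.84771364]
```

View pics/w12.png

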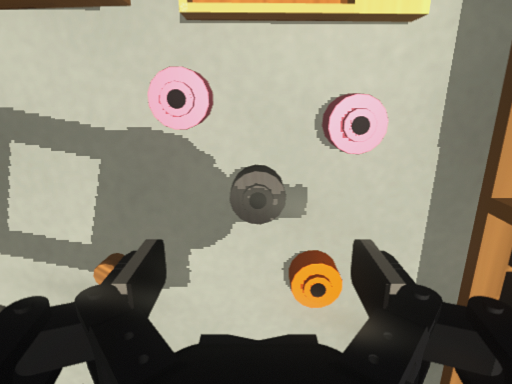

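Emit:
arm_command --steps '[[[0.0,0.03,-0.001],[0,0,0],1],[[0.0,0.06,-0.001],[0,0,0],1],[[0.0,0.08,-0.001],[0,0,0],1],[[0.0,0.08,-0.001],[0,0,0],1],[[0.0,0.08,-0.001],[0,0,0],0]]'

```text
t: 15.5
tool_pos: [0.6373, -0.0811, 0.0107]
tool_rot: [-1.207, 1.203, -1.206]
contact_force: [-0.7, 0.1, 0.2]
opening: 0.0731
```

Emit:
arm_command --steps '[[[0,0,0],[0,0,0],0],[[0,0,0],[0,0,0],0],[[0,0,0],[0,0,0],0],[[0,0,0],[0,0,0],0]]'

```text
t: 15.9
tool_pos: [0.6392, -0.0814, 0.0134]
tool_rot: [-1.204, 1.2, -1.208]
contact_force: [0.0, 1.0, 4.9]
opening: 0.0372
```

Emit:
arm_command --steps '[[[0,-0.03,0],[0,0,0],0],[[0,-0.06,0],[0,0,0],0],[[0,-0.09,0],[0,0,0],0],[[0,-0.09,0],[0,0,0],0]]'

```text
t: 16.3
tool_pos: [0.6421, -0.0825, 0.1099]
tool_rot: [-1.199, 1.191, -1.215]
contact_force: [0.6, -0.3, -0.2]
opening: 0.0366
```

```bash
python3 -c "
from h import *
p=shot('wrist','w13.png')
goal(.457,.148,.1,0.8)"
```

```text
t 16.35 pos [ 0.6405 -0.0821  0.1069] ang 0.3 f [ 0.6  0.3 -1.6] open 0.0368
d [-0.2311, 0.0042, -0.1824] w [-0.8, -0.5, 0.0] rows>= 5.9
```

View pics/w13.png

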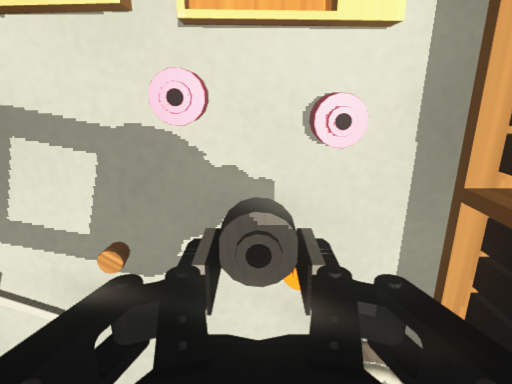

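Emit:
arm_command --steps '[[[-0.035,0,-0.027],[0,0,0],0],[[-0.073,0.001,-0.057],[0,0,0],0],[[-0.112,0.002,-0.088],[0,0,0],0],[[-0.15,0.003,-0.118],[0,0,0],0],[[-0.188,0.004,-0.148],[0,0,0],0]]'

```text
t: 16.85
tool_pos: [0.489, 0.1062, 0.0987]
tool_rot: [-1.203, 1.197, -1.212]
contact_force: [0.1, 0.4, -1.0]
opening: 0.0372
```

```bash
python3 -c "
from h import *
goal(.457,.15,.1,0.8)"
```

```text
t 16.85 pos [0.489  0.1062 0.0987] ang 0.2 f [ 0.1  0.4 -1. ] open 0.0372
d [-0.0439, -0.0017, -0.0318] w [-0.7, -0.6, 0.0] rows>= 1.1
```

Emit:
arm_command --steps '[[[-0.03,0,-0.021],[0,0,0],0],[[-0.044,-0.001,-0.032],[-0.7,-0.6,0],0],[[-0.044,-0.001,-0.032],[-0.7,-0.6,0],0],[[-0.044,-0.001,-0.032],[-0.7,-0.6,0],0]]'

```text
t: 17.25
tool_pos: [0.4562, 0.1499, 0.0983]
tool_rot: [-1.219, 1.199, -1.198]
contact_force: [0.9, -0.7, -0.8]
opening: 0.0368
```

```bash
python3 -c "
from h import *
p=shot('wrist','w14.png')
goal(.457,.15,.02,0.8)
p=shot('side')
a=p['img'][60:180,190:350,::-1]
cv2.imwrite('pics/s14c.png',cv2.resize(a,None,fx=5,fy=5,interpolation=cv2.INTER_CUBIC))
"
```

```text
t 17.30 pos [0.4567 0.1495 0.0986] ang 0.8 f [-0.4  0.1 -1.5] open 0.0370
d [-0.0005, 0.0786, 0.0004] w [0.1, 0.0, 0.1] rows>= 1.6
```

View pics/w14.png

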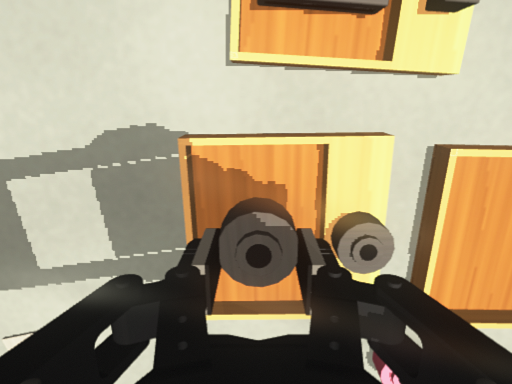

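View pics/s14c.png

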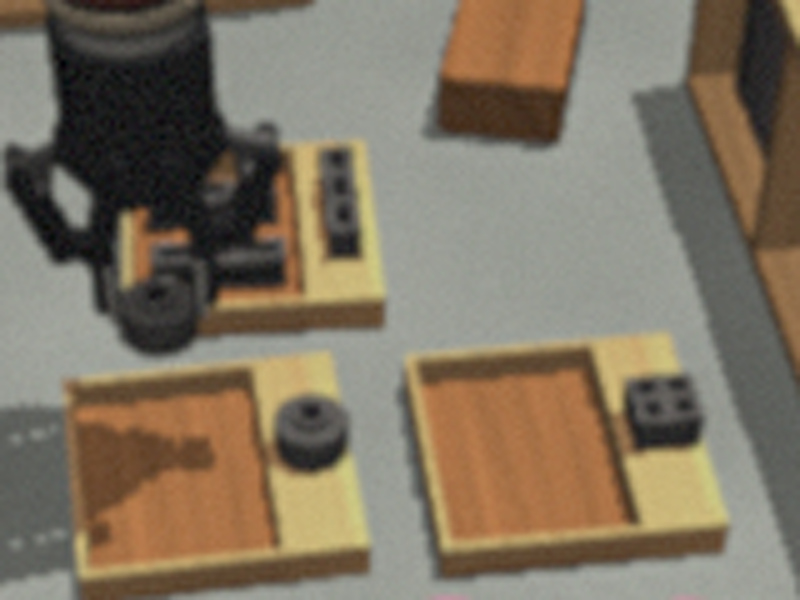

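```bash
python3 -c "
from h import *
p=shot('wrist')
print(pix2w(p,136,182,.022),pix2w(p,134,392,.022))
goal(.457,.15,.02,0.8)
"
```

```text
[0.40324986 0.19187905 0.022     ] [0.54853379 0.19539429 0.022     ]
t 17.40 pos [0.4572 0.1493 0.099 ] ang 0.8 f [-0.5 -0.5  0. ] open 0.0369
d [-0.0008, 0.079, -0.0001] w [0.1, -0.0, 0.0] rows>= 1.6
```

Emit:
arm_command --steps '[[[0,0.03,0],[0,0,0],0],[[0,0.055,0],[0,0,0],0],[[0,0.073,0],[0,0,0],0],[[0,0.079,0],[0,0,0],0],[[0,0.081,0],[0,0,0],0]]'

```text
t: 17.9
tool_pos: [0.4573, 0.1486, 0.0177]
tool_rot: [-1.217, 1.201, -1.2]
contact_force: [1.1, -0.1, -0.6]
opening: 0.0367
```

Emit:
arm_command --steps '[[[0,0.001,0],[0,0,0],0],[[0,0.002,0],[0,0,0],0],[[0,0.002,0],[0,0,0],0]]'

```text
t: 18.2
tool_pos: [0.4586, 0.1485, 0.0175]
tool_rot: [-1.215, 1.2, -1.201]
contact_force: [-1.5, -0.3, 4.1]
opening: 0.037
```

```bash
python3 -c "
from h import *
p=shot('wrist','w15.png')
goal(.457,.15,.0175,0.8)
"
```

```text
t 18.25 pos [0.4586 0.1486 0.0175] ang 0.7 f [-2.  -1.   5.4] open 0.0371
d [-0.0015, -0.0, -0.0016] w [-0.0, -0.1, 0.0] rows>= 0.0
```

View pics/w15.png

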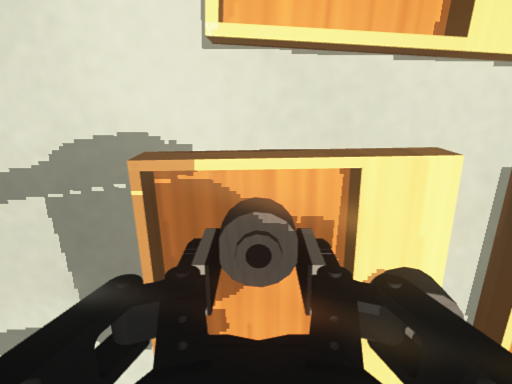

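Emit:
arm_command --steps '[[[0,0,0],[0,0,0],0.62],[[0,0,0],[0,0,0],0.62],[[0,0,0],[0,0,0],0.62],[[0,0,0],[0,0,0],0.62]]'

```text
t: 18.65
tool_pos: [0.4586, 0.1486, 0.0175]
tool_rot: [-1.215, 1.2, -1.201]
contact_force: [-0.2, -0.1, -0.9]
opening: 0.0528
```

Emit:
arm_command --steps '[[[0,-0.01,0],[0,0,0],0.62],[[0,-0.04,0],[0,0,0],0.62],[[0,-0.08,0],[0,0,0],0.65],[[0,-0.1,0],[0,0,0],0.8],[[0,-0.1,0],[0,0,0],1]]'

```text
t: 19.15
tool_pos: [0.4616, 0.1492, 0.1224]
tool_rot: [-1.208, 1.194, -1.204]
contact_force: [0.5, -0.8, 0.5]
opening: 0.0805
```

```bash
python3 -c "
from h import *
p=shot('wrist','w16.png')
goal(.504,-.37,.11,0)
"
```

```text
t 19.20 pos [0.46   0.1489 0.1198] ang 0.7 f [-0.4 -0.4 -0. ] open 0.0853
d [0.5194, 0.0101, 0.0376] w [-0.3, 0.7, 0.0] rows>= 10.4
```

View pics/w16.png

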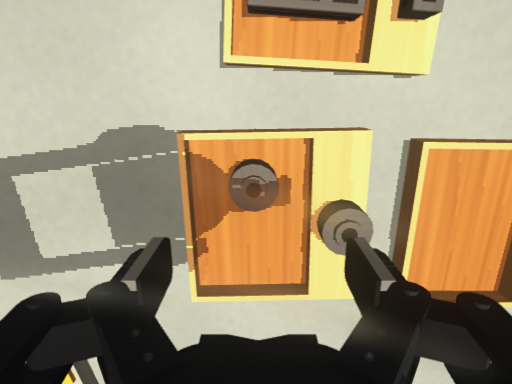

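Truck 1 lies flat in its tray at px (186,254). Next, truck B.

Emit:
arm_command --steps '[[[0.045,0.001,0.003],[0,0,0],1],[[0.095,0.002,0.007],[0,0,0],1],[[0.145,0.003,0.011],[0,0,0],1],[[0.195,0.004,0.014],[0,0,0],1],[[0.245,0.005,0.018],[0,0,0],1]]'

```text
t: 19.7
tool_pos: [0.4795, -0.0968, 0.1131]
tool_rot: [-1.212, 1.199, -1.201]
contact_force: [0.7, 0.3, 0.1]
opening: 0.0852
```

Emit:
arm_command --steps '[[[0.05,0.001,0.003],[0,0,0],1],[[0.1,0.002,0.007],[0,0,0],1],[[0.15,0.003,0.011],[0,0,0],1],[[0.2,0.004,0.014],[0,0,0],1],[[0.24,0.005,0.018],[0,0,0],1]]'

```text
t: 20.2
tool_pos: [0.4991, -0.3383, 0.1056]
tool_rot: [-1.212, 1.203, -1.199]
contact_force: [0.6, 0.2, 0.1]
opening: 0.0853
```

```bash
python3 -c "
from h import *
goal(.504,-.37,.09,0)"
```

```text
t 20.20 pos [ 0.4991 -0.3383  0.1056] ang 0.6 f [0.6 0.2 0.1] open 0.0853
d [0.0318, 0.0155, 0.0045] w [0.0, 0.6, -0.2] rows>= 0.7
```

Emit:
arm_command --steps '[[[0.025,0.01,0.004],[0,0,0],1],[[0.032,0.015,0.005],[0,0.6,0],1],[[0.032,0.015,0.005],[0,0.6,0],1],[[0.032,0.015,0.005],[0,0.6,0],1]]'

```text
t: 20.6
tool_pos: [0.5039, -0.3686, 0.0893]
tool_rot: [-1.207, 1.212, -1.203]
contact_force: [0.1, 0.3, -0.8]
opening: 0.0853
```

```bash
python3 -c "
from h import *
p=shot('wrist','w17.png')
goal(.504,-.37,.009,0)
print(w2pix(p,[.504,-.37,.0265]))"
```

```text
t 20.65 pos [ 0.5043 -0.3686  0.09  ] ang 0.1 f [-0.2  0.9  0.7] open 0.0856
d [0.0018, 0.081, -0.0002] w [0.1, 0.1, -0.3] rows>= 1.6
[204.27928956 258.90891481]
```

View pics/w17.png

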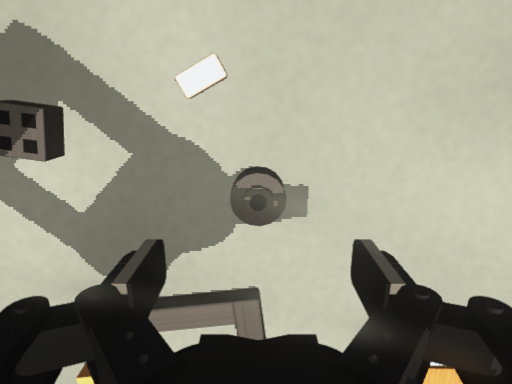

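```bash
python3 -c "
from h import *
p=shot('wrist')
for z in(0.01,.03): print(pix2w(p,290,260,z),pix2w(p,300,170,z))"
```

```text
[ 0.50560702 -0.44996217  0.01      ] [ 0.43161524 -0.45969118  0.01      ]
[ 0.50544744 -0.43629426  0.03      ] [ 0.43809288 -0.44515055  0.03      ]
```

Frame edge is over 6 cm away; clear. Descend and grip.

Emit:
arm_command --steps '[[[0.001,0.03,0],[0,0,0],1],[[0.001,0.06,0],[0,0,0],1],[[0.001,0.08,0],[0,0,0],1],[[0.001,0.08,0],[0,0,0],1],[[0.001,0.08,0],[0,0,0],0]]'

```text
t: 21.2
tool_pos: [0.5049, -0.3688, 0.0112]
tool_rot: [-1.208, 1.209, -1.204]
contact_force: [-0.8, -1.3, 0.3]
opening: 0.0732
```

Emit:
arm_command --steps '[[[0,0,0],[0,0,0],0],[[0,0,0],[0,0,0],0],[[0,0,0],[0,0,0],0],[[0,0,0],[0,0,0],0]]'

```text
t: 21.6
tool_pos: [0.5063, -0.3699, 0.0138]
tool_rot: [-1.208, 1.205, -1.208]
contact_force: [-1.3, 1.3, 6.5]
opening: 0.0372
```

Emit:
arm_command --steps '[[[0,-0.03,0],[0,0,0],0],[[0,-0.06,0],[0,0,0],0],[[0,-0.09,0],[0,0,0],0],[[0,-0.09,0],[0,0,0],0]]'

```text
t: 22.0
tool_pos: [0.5089, -0.3726, 0.1103]
tool_rot: [-1.207, 1.196, -1.217]
contact_force: [0.2, -0.8, 0.7]
opening: 0.0366
```

```bash
python3 -c "
from h import *
p=shot('wrist','w18.png')
goal(.457,.082,.1,0.8)"
```

```text
t 22.05 pos [ 0.5077 -0.3715  0.1074] ang 0.2 f [-0.8  0.2 -0.9] open 0.0366
d [-0.4537, 0.0054, -0.0494] w [-0.4, -0.6, 0.2] rows>= 9.1
```

View pics/w18.png

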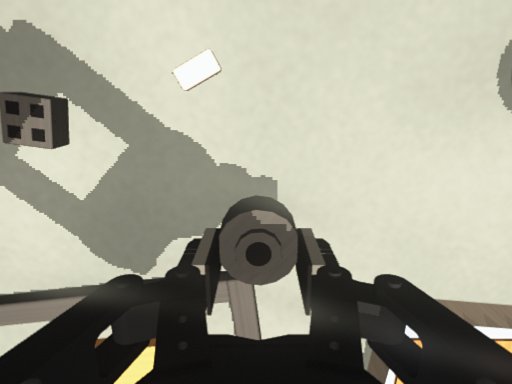

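Emit:
arm_command --steps '[[[-0.04,0,-0.004],[0,0,0],0],[[-0.085,0.001,-0.009],[0,0,0],0],[[-0.13,0.002,-0.014],[0,0,0],0],[[-0.175,0.003,-0.019],[0,0,0],0],[[-0.22,0.004,-0.024],[0,0,0],0]]'

```text
t: 22.55
tool_pos: [0.4814, -0.1495, 0.1004]
tool_rot: [-1.208, 1.203, -1.211]
contact_force: [0.4, 0.3, -0.5]
opening: 0.0366
```

Emit:
arm_command --steps '[[[-0.045,0,-0.005],[0,0,0],0],[[-0.09,0,-0.01],[0,0,0],0],[[-0.135,0,-0.015],[0,0,0],0],[[-0.18,0,-0.02],[0,0,0],0],[[-0.215,0,-0.024],[0,0,0],0]]'

```text
t: 23.05
tool_pos: [0.4551, 0.0676, 0.0981]
tool_rot: [-1.21, 1.204, -1.209]
contact_force: [0.2, -0.1, -0.8]
opening: 0.0368
```

```bash
python3 -c "
from h import *
goal(.457,.083,.1,0.8)"
```

```text
t 23.05 pos [0.4551 0.0676 0.0981] ang 0.2 f [ 0.2 -0.1 -0.8] open 0.0368
d [-0.0154, -0.0019, 0.002] w [-0.1, -0.6, 0.1] rows>= 0.3
```

Emit:
arm_command --steps '[[[-0.015,-0.001,0.002],[0,-0.6,0],0],[[-0.015,-0.001,0.002],[0,-0.6,0],0],[[-0.015,-0.001,0.002],[0,-0.6,0],0],[[-0.015,-0.001,0.002],[0,-0.6,0],0]]'

```text
t: 23.45
tool_pos: [0.4567, 0.0818, 0.0984]
tool_rot: [-1.216, 1.198, -1.202]
contact_force: [-0.3, -0.0, -0.4]
opening: 0.0369
```

```bash
python3 -c "
from h import *
p=shot('wrist','w19.png')
goal(.457,.083,.02,0.8)"
```

```text
t 23.50 pos [0.4569 0.0817 0.0986] ang 0.7 f [ 0.3  0.4 -0.6] open 0.0369
d [-0.0014, 0.0786, 0.0] w [-0.1, -0.1, 0.1] rows>= 1.6
```

View pics/w19.png

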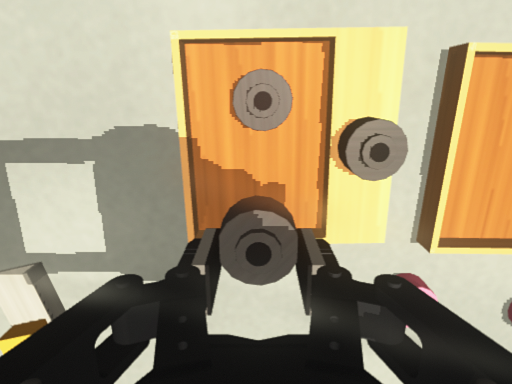

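```bash
python3 -c "
from h import *
p=shot('wrist')
print(pix2w(p,241,384,.022),pix2w(p,30,405,.022),pix2w(p,32,172,.022),pix2w(p,98,262,.0305))
goal(.457,.086,.02,0.8)"
```

```text
[0.55346687 0.04618698 0.022     ] [0.54827444 0.19303381 0.022     ] [0.40076302 0.18986491 0.022     ] [0.45827018 0.15043037 0.0305    ]
t 23.55 pos [0.457  0.0817 0.0988] ang 0.7 f [ 0.4 -0.2 -0.4] open 0.0367
d [-0.0045, 0.0788, -0.0001] w [-0.1, -0.1, 0.1] rows>= 1.6
```

Emit:
arm_command --steps '[[[-0.004,0.03,0],[0,0,0],0],[[-0.004,0.055,0],[0,0,0],0],[[-0.004,0.073,0],[0,0,0],0],[[-0.004,0.079,0],[0,0,0],0],[[-0.004,0.081,0],[0,0,0],0]]'

```text
t: 24.05
tool_pos: [0.4571, 0.0849, 0.0178]
tool_rot: [-1.215, 1.2, -1.203]
contact_force: [-4.5, 0.3, 7.4]
opening: 0.037
```

Emit:
arm_command --steps '[[[0,0.001,0],[0,0,0],0],[[0,0.002,0],[0,0,0],0],[[0,0.002,0],[0,0,0],0]]'

```text
t: 24.35
tool_pos: [0.4582, 0.0847, 0.0178]
tool_rot: [-1.214, 1.199, -1.204]
contact_force: [-4.0, -0.1, 8.0]
opening: 0.037
```

Seated (8 N up at the same height as before). Release.

Emit:
arm_command --steps '[[[0,0,0],[0,0,0],0.62],[[0,0,0],[0,0,0],0.62],[[0,0,0],[0,0,0],0.62],[[0,0,0],[0,0,0],0.62]]'

```text
t: 24.75
tool_pos: [0.4582, 0.0846, 0.0178]
tool_rot: [-1.214, 1.199, -1.204]
contact_force: [-0.3, 0.8, -0.6]
opening: 0.0531
```

Emit:
arm_command --steps '[[[0,-0.01,0],[0,0,0],0.62],[[0,-0.04,0],[0,0,0],0.62],[[0,-0.08,0],[0,0,0],0.65],[[0,-0.1,0],[0,0,0],0.8],[[0,-0.1,0],[0,0,0],1]]'

```text
t: 25.25
tool_pos: [0.4609, 0.085, 0.1226]
tool_rot: [-1.207, 1.192, -1.208]
contact_force: [0.1, -0.1, 0.5]
opening: 0.0803
```

```bash
python3 -c "
from h import *
p=shot('wrist','w20.png')
goal(.344,-.323,.11,-6.5)
"
```

```text
t 25.30 pos [0.4594 0.0849 0.1201] ang 0.6 f [-0.3 -0.4 -0.5] open 0.0850
d [0.4067, 0.0101, -0.1197] w [-0.4, 7.1, 0.1] rows>= 8.5
```

View pics/w20.png

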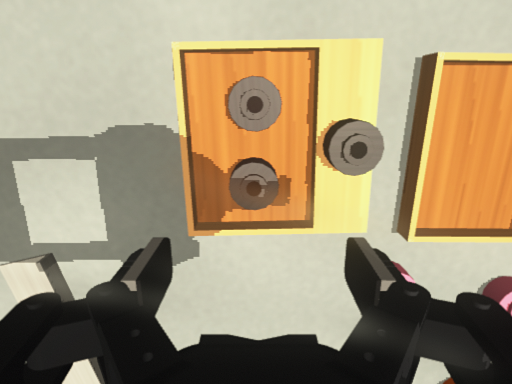

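Emit:
arm_command --steps '[[[0.045,0,-0.013],[0,1,0],1],[[0.09,0,-0.027],[0,2,0],1],[[0.137,0,-0.04],[0,3,0],1],[[0.185,0,-0.054],[0,4,0],1],[[0.23,0,-0.068],[0,5,0],1]]'

```text
t: 25.8
tool_pos: [0.392, -0.1469, 0.1184]
tool_rot: [-1.168, 1.262, -1.269]
contact_force: [0.8, -0.2, 0.2]
opening: 0.0856
```

```bash
python3 -c "
from h import *
goal(.344,-.323,.1,-6.5)
"
```

```text
t 25.80 pos [ 0.392  -0.1469  0.1184] ang -4.4 f [ 0.8 -0.2  0.2] open 0.0856
d [0.1793, 0.0183, -0.0343] w [-0.3, 2.1, 0.0] rows>= 3.7
```

Emit:
arm_command --steps '[[[0.045,0.004,-0.009],[0,1,0],1],[[0.09,0.008,-0.018],[0,2,0],1],[[0.135,0.012,-0.026],[0,2,0],1],[[0.168,0.017,-0.032],[0,2,0],1],[[0.179,0.018,-0.034],[0,2,0],1]]'

```text
t: 26.3
tool_pos: [0.3423, -0.3241, 0.0982]
tool_rot: [-1.149, 1.293, -1.294]
contact_force: [-0.4, -0.4, -0.3]
opening: 0.0851
```

Emit:
arm_command --steps '[[[0,0,0],[0,0,0],1],[[0,0,0],[0,0,0],1]]'

```text
t: 26.5
tool_pos: [0.342, -0.3226, 0.0969]
tool_rot: [-1.148, 1.296, -1.291]
contact_force: [-0.2, -0.3, -0.7]
opening: 0.0854
```

```bash
python3 -c "
from h import *
p=shot('wrist','w21.png')
goal(.344,-.323,.009,-6.5)
print(w2pix(p,[.344,-.323,.023]))"
```

```text
t 26.55 pos [ 0.3423 -0.3225  0.0972] ang -6.6 f [ 0.8  0.6 -0.2] open 0.0855
d [0.0006, 0.0882, 0.0017] w [-0.1, -0.1, -0.2] rows>= 1.8
[197.32770577 261.3361875 ]
```

View pics/w21.png

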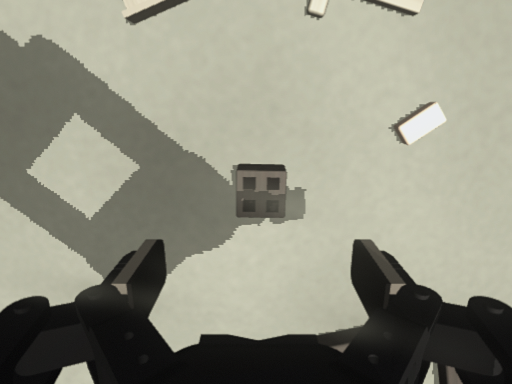

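Block is square to the jaws, centred at (195,261). Descend and grip.

Emit:
arm_command --steps '[[[0,0.03,0.0015],[0,0,0],1],[[0,0.065,0.0015],[0,0,0],1],[[0,0.087,0.0015],[0,0,0],1],[[0,0.087,0.0015],[0,0,0],1],[[0,0.087,0.0015],[0,0,0],0]]'

```text
t: 27.05
tool_pos: [0.3445, -0.3215, 0.0106]
tool_rot: [-1.15, 1.293, -1.29]
contact_force: [0.5, -0.8, 0.2]
opening: 0.0733
```

Emit:
arm_command --steps '[[[0,0,0],[0,0,0],0],[[0,0,0],[0,0,0],0],[[0,0,0],[0,0,0],0],[[0,0,0],[0,0,0],0]]'

```text
t: 27.45
tool_pos: [0.3456, -0.3228, 0.0126]
tool_rot: [-1.15, 1.29, -1.293]
contact_force: [0.4, 0.7, 6.0]
opening: 0.0343
```

Emit:
arm_command --steps '[[[0,-0.03,0],[0,0,0],0],[[0,-0.06,0],[0,0,0],0],[[0,-0.09,0],[0,0,0],0],[[0,-0.09,0],[0,0,0],0]]'

```text
t: 27.85
tool_pos: [0.3474, -0.3256, 0.1078]
tool_rot: [-1.15, 1.282, -1.301]
contact_force: [0.7, -0.4, -0.4]
opening: 0.0343
```

```bash
python3 -c "
from h import *
p=shot('wrist','w22.png')
goal(.645,.111,.11,-1.3)"
```

```text
t 27.90 pos [ 0.3464 -0.3244  0.1053] ang -6.5 f [ 0.2 -0.8 -1.1] open 0.0341
d [-0.4664, -0.0039, 0.2475] w [-0.4, -5.2, 0.2] rows>= 10.6
```

View pics/w22.png

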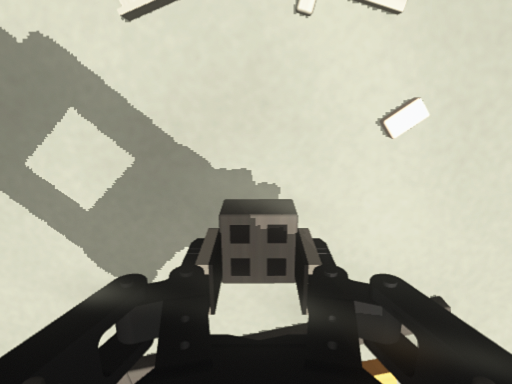

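Emit:
arm_command --steps '[[[-0.037,0,0.02],[0,0,0],0],[[-0.08,-0.001,0.042],[0,-1,0],0],[[-0.123,-0.001,0.065],[0,-2,0],0],[[-0.166,-0.001,0.088],[0,-3,0],0],[[-0.21,-0.002,0.111],[0,-3,0],0]]'

```text
t: 28.4
tool_pos: [0.4799, -0.1262, 0.1058]
tool_rot: [-1.178, 1.25, -1.258]
contact_force: [0.9, -0.7, -1.8]
opening: 0.034
```

```bash
python3 -c "
from h import *
goal(.645,.111,.11,-1.3)"
```

```text
t 28.40 pos [ 0.4799 -0.1262  0.1058] ang -3.5 f [ 0.9 -0.7 -1.8] open 0.0340
d [-0.2468, -0.004, 0.1503] w [-0.3, -2.2, 0.1] rows>= 5.8
```

Emit:
arm_command --steps '[[[-0.042,-0.001,0.025],[0,-1,0],0],[[-0.085,-0.002,0.05],[0,-2,0],0],[[-0.127,-0.003,0.076],[0,-2,0],0],[[-0.17,-0.004,0.103],[0,-2,0],0],[[-0.212,-0.004,0.129],[0,-2,0],0]]'

```text
t: 28.9
tool_pos: [0.6213, 0.0793, 0.1078]
tool_rot: [-1.197, 1.226, -1.231]
contact_force: [0.5, -1.2, 0.5]
opening: 0.0342
```

```bash
python3 -c "
from h import *
goal(.645,.113,.1,-1.3)"
```

```text
t 28.90 pos [0.6213 0.0793 0.1078] ang -1.5 f [ 0.5 -1.2  0.5] open 0.0342
d [-0.0343, 0.0078, 0.0228] w [-0.1, -0.2, 0.1] rows>= 0.8
```

Emit:
arm_command --steps '[[[-0.025,0.005,0.017],[0,0,0],0],[[-0.034,0.007,0.023],[0,0,0],0],[[-0.034,0.007,0.023],[0,0,0],0],[[-0.034,0.007,0.023],[0,0,0],0]]'

```text
t: 29.3
tool_pos: [0.644, 0.1117, 0.0995]
tool_rot: [-1.199, 1.228, -1.231]
contact_force: [0.7, 0.1, -0.5]
opening: 0.0345
```

```bash
python3 -c "
from h import *
p=shot('wrist','w23.png')
goal(.645,.113,.019,-1.3)"
```

```text
t 29.35 pos [0.6442 0.1114 0.1   ] ang -1.6 f [ 0.  -0.6 -0.6] open 0.0346
d [-0.0018, 0.081, 0.0007] w [-0.0, -0.3, 0.2] rows>= 1.6
```

View pics/w23.png

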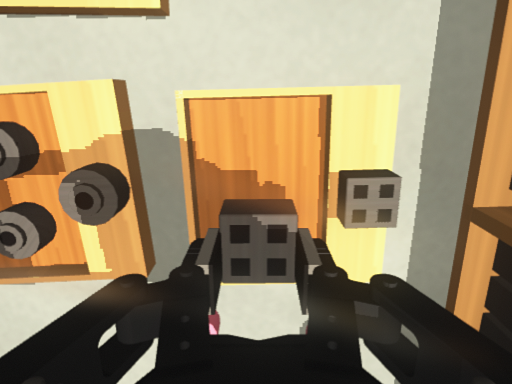

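Centred in the tray in x (inner walls at columns 189 and 330, block at 258). Lower.

Emit:
arm_command --steps '[[[-0.003,0.03,0],[0,0,0],0],[[-0.003,0.055,0],[0,0,0],0],[[-0.003,0.073,0],[0,0,0],0],[[-0.003,0.08,0],[0,0,0],0],[[-0.003,0.082,0],[0,0,0],0]]'

```text
t: 29.85
tool_pos: [0.6437, 0.1134, 0.0173]
tool_rot: [-1.199, 1.229, -1.232]
contact_force: [-1.0, 0.1, -0.4]
opening: 0.034
```

Emit:
arm_command --steps '[[[0,0.001,0],[0,0,0],0],[[0,0.002,0],[0,0,0],0],[[0,0.002,0],[0,0,0],0]]'

```text
t: 30.15
tool_pos: [0.6447, 0.1134, 0.0167]
tool_rot: [-1.197, 1.228, -1.233]
contact_force: [0.4, -1.6, 0.8]
opening: 0.0344
```

Emit:
arm_command --steps '[[[0,0.001,0],[0,0,0],0],[[0,0.001,0],[0,0,0],0.55],[[0,0.001,0],[0,0,0],0.6],[[0,0.001,0],[0,0,0],0.6],[[0,0.001,0],[0,0,0],0.6]]'

```text
t: 30.65
tool_pos: [0.6447, 0.1134, 0.0157]
tool_rot: [-1.197, 1.228, -1.233]
contact_force: [-0.3, -0.3, 0.4]
opening: 0.0513
```

Emit:
arm_command --steps '[[[0,-0.01,0],[0,0,0],0.6],[[0,-0.04,0],[0,0,0],0.6],[[0,-0.09,0],[0,0,0],0.65],[[0,-0.14,0],[0,0,0],0.8],[[0,-0.16,0],[0,0,0],1]]'

```text
t: 31.15
tool_pos: [0.6475, 0.1142, 0.1837]
tool_rot: [-1.189, 1.22, -1.237]
contact_force: [0.7, -0.0, 0.5]
opening: 0.0807
```

Emit:
arm_command --steps '[[[0.04,-0.02,0],[0,0,0],1],[[0.09,-0.04,0],[0,0,0],1],[[0.14,-0.04,0],[0,0,0],1],[[0.18,-0.04,0],[0,0,0],1],[[0.18,-0.04,0],[0,0,0],1]]'

```text
t: 31.65
tool_pos: [0.6418, -0.0706, 0.2255]
tool_rot: [-1.187, 1.222, -1.244]
contact_force: [0.2, 0.5, -0.4]
opening: 0.0851
```

```bash
python3 -c "
from h import *
p=shot('side','s30.png');shot('scene','c30.png');shot('wrist','w30.png')
a=p['img'][60:180,190:350,::-1]
cv2.imwrite('pics/s30c.png',cv2.resize(a,None,fx=5,fy=5,interpolation=cv2.INTER_CUBIC))
goal(.644,.11,.3,0)"
```

```text
t 31.80 pos [ 0.6419 -0.0654  0.2245] ang -1.6 f [ 0.1 -0.1 -0.3] open 0.0854
d [-0.1753, -0.0758, -0.002] w [-0.7, -1.6, 0.1] rows>= 3.8
```

View pics/s30.png

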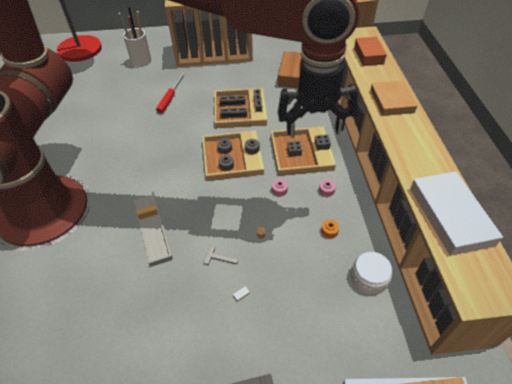

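View pics/s30c.png

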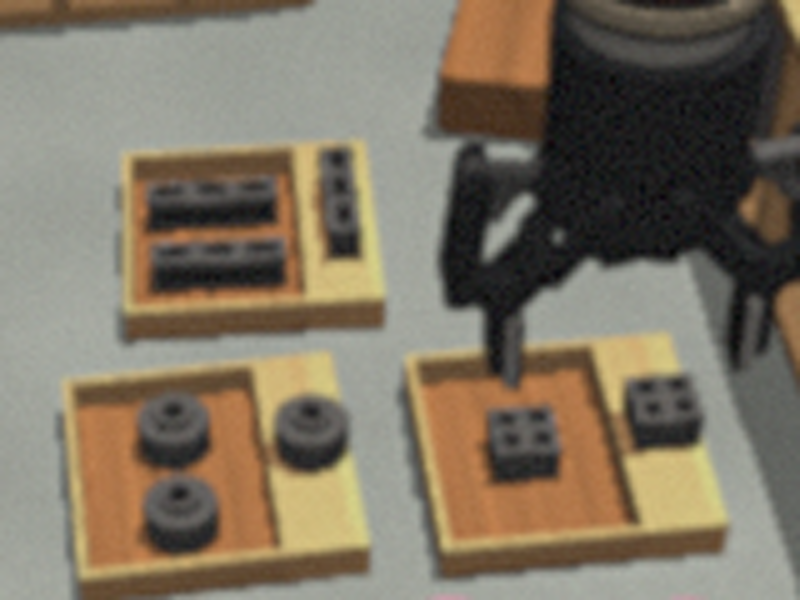

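View pics/w30.png

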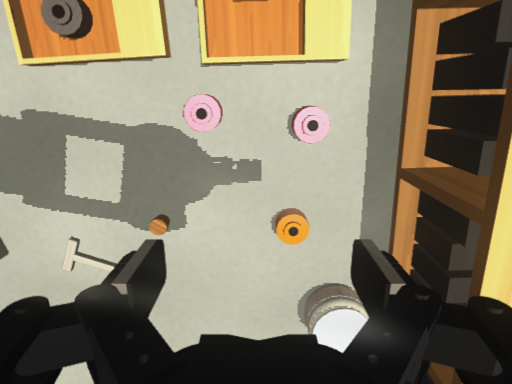

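View pics/c30.png

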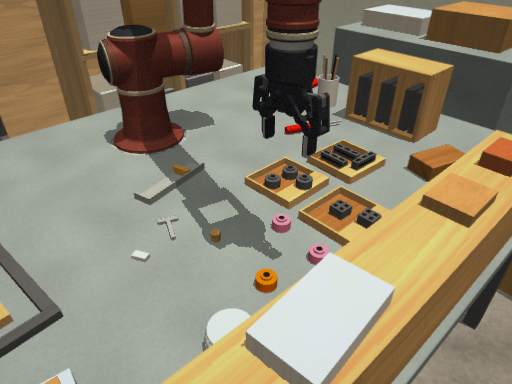

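All five parts lie flat in the trays showing their kind. The key is still at side px (257,220) and scene px (226,168), and the gripper touches nothing.

```bash
python3 -c "
from h import *
print(ctrl.finish_job())"
```

```text
the job is handed in; nothing more can be done
None
```

I put all five steel parts away, each in the tray with its matching sample, and handed the job in at about 32 s. It gave no verdict.

- **Bars:** both lie along the bar tray's x axis, about 57 mm apart between centres.
- **Trucks:** both are in the truck tray, one towards each end.
- **Block:** it sits near the middle of the block tray.

**Last checks:** the final side and scene pictures show every part flat, upright, separate and released. The key and the pink and orange look-alikes are where they started, and the gripper is clear of everything.

**Disagreements:**
- The wrist and side cameras placed the bar and truck trays 5–8 mm apart in y. I chose positions that fit either reading.
- I felt floor contact (5–8 N) only when setting down the trucks. I released the bars and the block without a clear contact force, at the heights where their undersides should have been within about 2 mm of the tray floor.

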